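# Glaze the lantern port

## Robot

A 6-joint arm with a two-finger parallel gripper is mounted at the origin on a cart in front of the work surface, level with it; the furniture and walls round the work are solid. World frame = base frame: x ahead of the robot, y to its left, z up, the work surface at z = 0. Lengths are in m, angles in degrees, forces in N, time in s.
With the tool pointing down it reaches from about 0.375 to 0.975 m from the base axis. Payload 3.8 kg.
Tool frame: the origin (TCP) lies between the finger pads; the fingertips stand ahead of it and the grasp point (between the pads) lies 3 mm ahead of it (tcp_to_tips is the y of the fingertips in the tool frame, in m); y points along the fingers, x is the direction in which the jaws open and shut, and the axes are right-handed (so a half turn about y gives the same grasp; the last joint's range is limited). The gripper opens to 85 mm and grips with 20 to 120 N. Pads are 22 mm wide; open, the fingers measure 114 mm over their backs; the gripper's body (76 mm by 85 mm) begins 54 mm behind the grasp point. The pads swing forward as they close: fully open they stand 13 mm farther back than shut.
Start: joints at [-65.369, 15.12, 91.902, -0, 72.978, -2.114], TCP at [0.304, -0.603, 0.253] pointing down, gripper open.
Joint ranges: [-150.88, 150.88], [-54.13, 125.18], [17.81, 147.31], [-75.09, 255.09], [0, 152.58], [-146.25, 146.25]. Speed limits (degrees/s): [147.25, 147.25, 180, 180, 180, 180].

## Interface

Orientations are given as a 3x3 rotation matrix whose columns are the frame's x, y, z axes.
In Python, from rig import read_state, get_image, calibration, job_done, tcp_to_tips gives the robot as it stands.
- The arm moves only by the shell command python3 -m jog 'ROWS' [FORCE]. ROWS is a JSON object of lists of equal length, an entry for each row: "hand": the opening, from 0 (shut) to 1 (fully open); "delta_pos": the shift along the tool's x, y, z in m, a list of three; "dr": the turn, a rotation vector about the tool's x, y, z in rad, a list of three. A call has exactly 10 rows; each row shifts and turns the pose as measured when the row begins, along the tool's axes as they then stand; what a row does not reach is not made up. A row lasts 1/8 s, in which the tool goes at most 62.5 mm and 10.7 degrees, less where a joint would pass 70% of its speed; a pose out of reach is approached as far as the arm can. A call with a gripper value outside its range is refused whole. The fingers move at their own pace and stop on an object; FORCE is the grip in N (left out, the last holds). Time passes only in rows, so rows that do not move let the fingers close, or fill a call up. It gives the time, the measured TCP pose, the force and the opening at its end, in the units of the state.
- read_state(): the state, without advancing time (a new reading comes with each control period).
- get_image(name): name is "side" or "top"; returns (picture, depth): 480x640x3 uint8, red, green, blue; 480x640 float32, m along the optical axis (not along the pixel's ray), 0 where there is no reading.
- calibration(name): a dict with "intrinsics" (3x3 intrinsics, pixels), "D" ([k1, k2, p1, p2, k3] as OpenCV has them; the pictures are not rectified), "R" (3x3) and "t" (3): a world point X has camera coordinates R X + t. Camera axes: x right, y down, z forward; pixel columns grow to the right and rows downward; lengths in m; the calibration is good to about 2 mm. A picture is of the moment at which its call begins. calibration takes no time and is no camera call.
- job_done(): hands the job in, once; it reports no verdict.
The state is a dict: "time": time; "joints": joint angles; "joint_velocities": joint speeds; "joint_torque": joint torques, N m; "tool_pos": TCP position; "eef_rot": TCP orientation; "wrist_force": force on the tool from outside, world axes, zero at the start; "ft_torque": the same for the moment, N m; "gripper_width": finger opening in m.
Only numpy, scipy, OpenCV 4.12 (cv2) and the standard library are available. Lean on these libraries where they do the work, as an engineer would, in place of code of your own. Each camera call takes 0.05 s, during which the arm holds its last target.

## Task

Glaze the lantern port: set the amber bull's-eye glass flat on the cushion in the round metal cell, then gently lower the brass retaining ring in over it, pins through the gaps, and turn it clockwise (seen from above) until it just presses the glass snug. Do not overtighten or force anything, or the glass cracks; leave ring and glass in place, and do not knock the solder reel or the wooden block about.

Things in the scene. Friction and masses are not known exactly. Their poses are not given: they have to be found in the camera images.
- cell: Fixed aluminium lantern port: square flange 112 x 112 x 6 mm carrying an upright round cell, 86 mm outer diameter, rim 33 mm above the bench. Origin on the round axis at bench level, z up. Lower bore (below height 19 mm) 57 mm wide; in it a black cushion, top 14 mm above the bench, set up to 1.3 mm higher or lower from case to case; it yields 1 mm per 12 N.
- cell_gap (a point): Middle of the gap on the cell's x axis, 34 mm from the cell's axis, 28.9 mm above the bench. Three gaps, 40 degrees wide each, at 0, 120, 240 degrees (red dot on the rim at each), lie between three inward overhangs (80 degrees each, 65 mm clear opening, bore under them 74 mm). Clockwise from a gap an overhang's underside starts at height 28.9 mm and falls 0.09 mm per degree: no end stop.
- lens: Amber bull's-eye glass: flat disc 54 mm in diameter, 8 mm thick, with an upright round knob 20 mm in diameter and 22 mm tall on its centre (30 mm overall), about 70 g. Origin at the centre of its underside, z up; it lies knob up. Seated, its underside is 12.5 to 15.5 mm above the bench and the knob stands about 11 mm proud of the cell's rim.
- ring: Brass bayonet retaining ring, about 100 g: annulus 43 mm inside, 59 mm outside, 13 mm tall, three 4 mm thick steel pins sticking out at its foot at 0, 120, 240 degrees from its x axis, and a bridge handle on top. Origin at the centre of its underside, z up. Resting loose on the seated glass, its underside is 20.5 to 23.5 mm above the bench. Once tightened it does not turn back by itself.
- ring_bar (a point): Middle of the ring's bridge handle, 32 mm above its underside: a bar 59 mm long along the ring's x axis, 12 mm thick along its y, 25 to 39 mm above the underside (arches clear over the knob). Red dot at its +x end. Snug: 7 to 11 N on the glass, at a turning moment of 0.33 to 0.4 N m; over 15 N (0.5 N m and up) cracks it. A tight grip also pushes down or holds up the ring; a loose one, as a key, does not.
- ring_pin (a point): Tip end of the ring's pin on its x axis, 34 mm from the ring's axis, 3 mm above its underside; pin tips reach 35.5 mm. Pins go down through the gaps. Turned clockwise from the middle of a gap, the ring runs nearly free until the pins meet the ramps after some 27 to 56 degrees, depending on the cushion; then the moment climbs by about 0.03 N m a degree, snug after some 12 degrees more.
- setting_block: Loose beech block 32 x 60 x 22 mm, a bystander; origin at the centre of its underside.
- solder_reel: Loose blue reel of solder wire, 60 mm in diameter and 30 mm tall, a bystander; origin at the centre of its underside.
Mind the look-alikes: they are no part of the job. Leave any green or purple look-alike of the ring alone.

How it is judged (in metres and radians):
On the way, in this order (a step that is already met when the one before it is completed fails the run):
1. the glass sits flat on the cushion in the cell, let go (z of lens in the frame of cell between 0.01 and 0.0165 m and horizontal distance between lens and cell below 0.004 m and angle between the z axis of lens and the z axis of cell, either way round below 0.08 rad and contact force between lens and the fingers below 0.1 N), for 0.2 s.
2. the ring is down in the cell on the glass, pins below the overhangs (z of lens in the frame of cell between 0.01 and 0.0165 m and horizontal distance between each of lens, ring and cell below 0.004 m and angle between the z axis of each of lens, ring and the z axis of cell, either way round below 0.08 rad and z of ring in the frame of cell between 0.017 and 0.0255 m), for 0.2 s.
At the end, for the whole second after the job is handed in: Glass in the cell (underside 10 to 16.5 mm above the bench), ring over it with its pins under the overhangs (underside 17 to 25.5 mm), both within 4 mm of the axis and 0.08 rad of level, at rest, and the ring by itself pressing the glass with 5 to 15 N (all of step 2 and contact force between ring and lens between 5 and 15 N and linear speed of each of ring, lens below 0.01 m/s); the robot touches nothing.
It fails at once if the ring pressed the glass with more than 15 N (cracked) (contact force between ring and lens above 15 N).
It fails at once if the glass was forced against the cell or its cushion with more than 25 N (contact force between lens and cell above 25 N).
It fails at once if the wooden block was pushed more than 30 mm (distance of setting_block from where it was at the start of the episode above 0.03 m).
It fails at once if the solder reel was pushed more than 30 mm (distance of solder_reel from where it was at the start of the episode above 0.03 m).
It also fails if it takes over 72 s, if anything falls off the work surface, if the arm or the gripper's body presses on something with over 40 N, if the wrist force passes 120 N, or if a joint passes its speed limit or range.

## Working session

There is one attempt and no reset: what is moved stays moved. The work goes in short steps, Python scripts to look and compute and a shell command to move; the robot and the scene stay as the last step left them, time stands still between calls to the robot, and variables do not carry over. Pictures are saved under pics/ and viewed, and the job is handed in when it is done.

```bash
ls; mkdir -p pics
cat > h.py <<'E'
import numpy as np, cv2
from rig import read_state,get_image,calibration,tcp_to_tips
def grab(n,tag):
    im,d=get_image(n); np.savez(f'{tag}.npz',im=im,d=d)
    cv2.imwrite(f'pics/{tag}.png',im[:,:,::-1]); return im,d
def load(tag):
    z=np.load(f'{tag}.npz'); return z['im'],z['d']
def ray(n,uv):
    c=calibration(n);K=np.array(c['intrinsics']);R=np.array(c['R']);t=np.array(c['t'])
    p=cv2.undistortPoints(np.array(uv,float).reshape(-1,1,2),K,np.array(c['D'])).reshape(-1,2)
    d=np.c_[p,np.ones(len(p))]
    return -R.T@t,(d@R),d   # origin, world dirs per unit depth
def onplane(n,uv,z):
    o,w,_=ray(n,uv); s=(z-o[2])/w[:,2]; return o+w*s[:,None]
def atdepth(n,uv,dep):
    o,w,_=ray(n,uv); return o+w*np.array(dep).reshape(-1,1)
def proj(n,X):
    c=calibration(n)
    return cv2.projectPoints(np.array(X,float).reshape(-1,1,3),cv2.Rodrigues(np.array(c['R']))[0],np.array(c['t'],float),np.array(c['intrinsics']),np.array(c['D']))[0].reshape(-1,2)
E
python3 - <<'E'
from h import *
np.set_printoptions(precision=4,suppress=True)
for n in('side','top'):
    grab(n,n+'0'); c=calibration(n); print(n,c['intrinsics'],c['D'],c['R'],c['t'], ray(n,[[320,240]])[0])
s=read_state()
for k in s: print(k,np.array(s[k]))
print(tcp_to_tips)
E
```

```text
pics
side [[594.6452   0.     320.9632]
 [  0.     594.6452 239.2734]
 [  0.       0.       1.    ]] [-0.0647  0.      0.      0.      0.    ] [[-0.98   -0.1975  0.0249]
 [-0.1276  0.5271 -0.8402]
 [ 0.1528 -0.8265 -0.5418]] [0.5428 0.114  1.2216] [0.3599 1.0567 0.7441]
top [[484.4414   0.     320.6301]
 [  0.     484.4414 238.0898]
 [  0.       0.       1.    ]] [-0.0826  0.      0.      0.      0.    ] [[-0.0367 -0.9993 -0.0021]
 [-0.9755  0.0363 -0.2168]
 [ 0.2167 -0.0059 -0.9762]] [-0.0065  0.5514  0.8427] [ 0.355  -0.0216  0.9421]
time 0.1
joints [-65.3688  15.1658  91.9739  -0.0005  72.978   -2.1127]
joint_velocities [-0.0117 -0.0238 -0.1535 -0.0338  0.0514 -0.0296]
joint_torque [ -0.0002 -51.6709 -36.8589  -0.0001   0.0063   0.    ]
tool_pos [ 0.3035 -0.6022  0.2521]
eef_rot [[ 0.45   -0.0009  0.893 ]
 [-0.893   0.0019  0.45  ]
 [-0.0021 -1.      0.0001]]
wrist_force [-0.5342  0.3664 -0.6333]
ft_torque [-0.0455 -0.0767 -0.0495]
gripper_width 0.08561427551600023
0.022
```

View pics/top0.png

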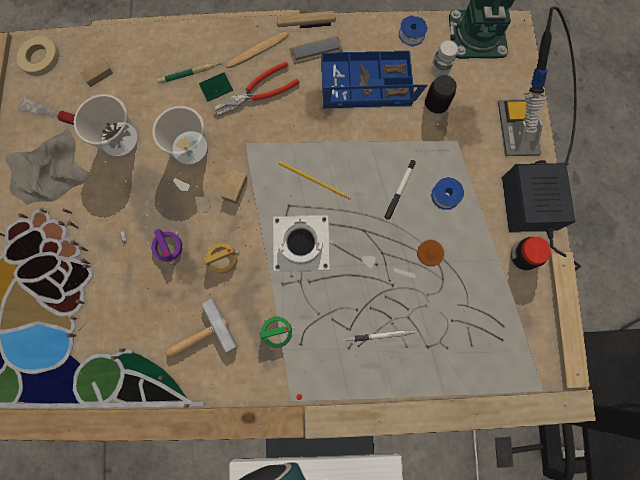

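View pics/side0.png

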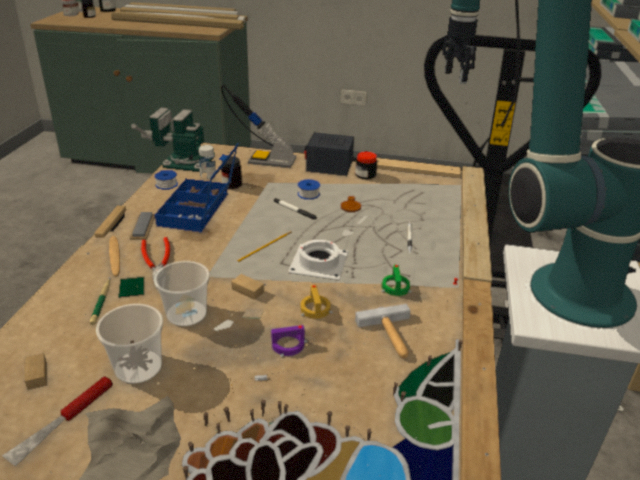

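Top view: brass ring at (220,258), with a purple look-alike at (167,246) and a green one at (277,332). The amber glass is at (431,252) and the cell at (301,242). The block is at (235,187) and the reel at (447,193); (412,31) is a second reel at the back. My choice is the brass ring and the amber disc, which I'll check in close crops.

Run:
```python
from h import *
t,_=load('top0'); s,_=load('side0')
def crop(im,u,v,r=32,S=8): return cv2.resize(im[v-r:v+r,u-r:u+r],(r*2*6,r*2*6),interpolation=cv2.INTER_CUBIC)
top=np.hstack([crop(t,220,258,21),crop(t,301,242,21),crop(t,431,252,21)])
bot=np.hstack([crop(s,316,300,21),crop(s,320,258,21),crop(s,350,204,21)])
cv2.imwrite('pics/crops0.png',np.vstack([top,bot])[:,:,::-1])
```

```text
(no output)
```

View pics/crops0.png

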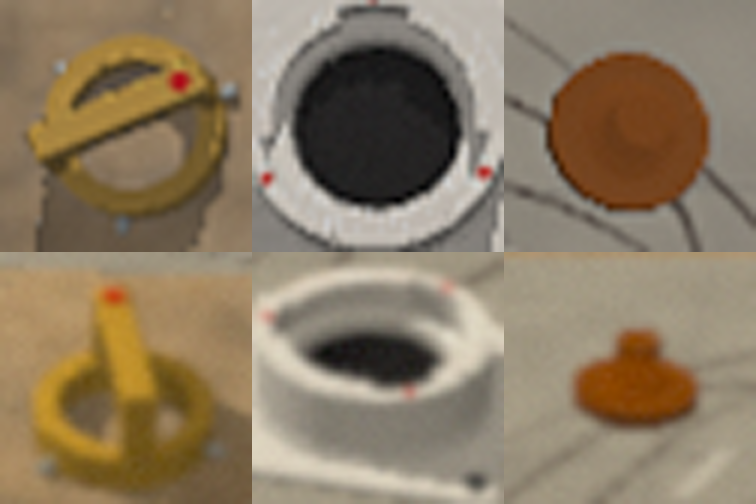

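The crops show a bridge-handled brass ring with steel pins, red dots on the bar and cell rim, and the knobbed amber disc, so the choice is right. Now I'll measure.

```bash
cat > m0.py <<'E'
from h import *
np.set_printoptions(precision=4,suppress=True)
def dots(im,u,v,r,f):
    sub=im[v-r:v+r,u-r:u+r].astype(int); m=f(sub)
    n,l,st,c=cv2.connectedComponentsWithStats(m.astype(np.uint8))
    w=sub[...,0]-sub[...,1:].max(2)
    out=[]
    for i in range(1,n):
        ys,xs=np.where(l==i); ww=np.clip(w[ys,xs],1,None)
        out.append([(xs*ww).sum()/ww.sum()+u-r,(ys*ww).sum()/ww.sum()+v-r,len(xs)])
    return np.array(out)
red=lambda s:(s[...,0]-np.maximum(s[...,1],s[...,2]))>45
if __name__=='__main__':
    t,td=load('top0'); s,sd=load('side0')
    for n,im,u,v in(('top',t,301,242),('side',s,320,258)):
        d=dots(im,u,v,24,red); print(n,d); 
        p=onplane(n,d[:,:2],.033); print(p)
    redr=lambda s:((s[...,0]-s[...,1])>90)&(s[...,1]<90)
    for n,im,u,v in(('top',t,220,258),('side',s,316,300)):
        d=dots(im,u,v,21,redr); print('ring',n,d,onplane(n,d[:,:2],.039))
    # lens mask
    amb=lambda s:(s[...,0]-s[...,2]>60)&(s[...,0]>90)
    for n,im,dd,u,v in(('top',t,td,431,252),('side',s,sd,350,204)):
        sub=im[v-22:v+22,u-22:u+22].astype(int); m=amb(sub).astype(np.uint8)
        cs,_=cv2.findContours(m,0,2); c=max(cs,key=cv2.contourArea); 
        e=cv2.fitEllipse(c); print('lens',n,cv2.contourArea(c),e[0][0]+u-22,e[0][1]+v-22,e[1:],cv2.boundingRect(c))
        print(onplane(n,[[e[0][0]+u-22,e[0][1]+v-22]],.006))
    # depth-based clouds
    for nm,u,v,r in(('lens',431,252,22),('ring',220,258,24),('cell',301,242,34)):
        yy,xx=np.mgrid[v-r:v+r,u-r:u+r]; P=atdepth('top',np.c_[xx.ravel(),yy.ravel()],td[v-r:v+r,u-r:u+r].ravel())
        z=P[:,2]; print(nm,np.percentile(z,[1,10,25,50,75,90,99]))
        np.save(nm+'_P.npy',P)
        if nm=='lens':
            for lo,hi in((.004,.012),(.02,.04)):
                q=P[(z>lo)&(z<hi)]; print(lo,len(q),q.mean(0),np.ptp(q,0))
        if nm=='ring':
            for lo,hi in((.006,.018),(.03,.045)):
                q=P[(z>lo)&(z<hi)]; print(lo,len(q),q.mean(0),q.min(0),q.max(0), cv2.minAreaRect(q[:,:2].astype(np.float32)*1000))
E
python3 m0.py
```

```text
top [[299.5729 219.4642   4.    ]
 [318.2729 249.3326   5.    ]
 [282.0063 250.269    4.    ]]
[[ 0.5953  0.0124  0.033 ]
 [ 0.535  -0.0218  0.033 ]
 [ 0.5357  0.0476  0.033 ]]
side [[301. 247.   1.]
 [325. 260.   1.]]
[[0.5963 0.0123 0.033 ]
 [0.5363 0.0485 0.033 ]]
ring top [[228.4899 250.0121   8.    ]] [[0.5388 0.1493 0.039 ]]
ring side [[313.4979 286.       2.    ]] [[0.5396 0.1494 0.039 ]]
lens top 488.0 430.4327220916748 252.42448616027832 ((24.24892234802246, 25.73389434814453), 127.55146789550781) (9, 10, 26, 26)
[[ 0.5258 -0.2428  0.006 ]]
lens side 190.0 350.50811767578125 204.2115936279297 ((14.053812026977539, 18.368589401245117), 87.08657836914062) (13, 14, 20, 16)
[[ 0.5276 -0.2473  0.006 ]]
lens [-0.0026 -0.0006  0.0004  0.002   0.0066  0.0103  0.0315]
0.004 476 [ 0.5253 -0.2415  0.0079] [0.0874 0.0879 0.008 ]
0.02 94 [ 0.5241 -0.2425  0.0293] [0.0187 0.019  0.0117]
ring [-0.0034 -0.0017 -0.0006  0.0009  0.0037  0.0234  0.041 ]
0.006 286 [0.5288 0.168  0.013 ] [0.5018 0.1386 0.0064] [0.559  0.1973 0.0174] ((530.146484375, 169.31179809570312), (58.67707824707031, 55.9196662902832), 62.974544525146484)
0.03 207 [0.5293 0.1683 0.038 ] [0.5159 0.1408 0.0301] [0.5449 0.1964 0.0428] ((529.3944702148438, 169.34300231933594), (13.041109085083008, 57.56993103027344), 21.19894027709961)
cell [-0.0023  0.      0.0021  0.0063  0.0155  0.0318  0.0353]
```

Run:
```python
from h import *
np.set_printoptions(precision=4,suppress=True)
t,td=load('top0'); s,sd=load('side0')
def soft(n,im,u,v,r=3):
    u,v=int(round(u)),int(round(v)); q=im[v-r:v+r+1,u-r:u+r+1].astype(float)
    w=q[...,0]-q[...,1:].max(2); w=np.clip(w-np.median(w)-8,0,None); yy,xx=np.mgrid[v-r:v+r+1,u-r:u+r+1]
    return [(xx*w).sum()/w.sum(),(yy*w).sum()/w.sum()]
D=[soft('top',t,*p) for p in((299.6,219.5),(318.3,249.3),(282,250.3))]
P=onplane('top',D,.033)[:,:2]; c=P.mean(0); print(D,P,c,np.linalg.norm(P-c,axis=1),np.degrees(np.arctan2(*(P-c).T[::-1])))
D=[soft('side',s,*p) for p in((301,247),(325,260),(331,242))]
P=onplane('side',D,.033)[:,:2]; c=P.mean(0); print(D,P,c,np.linalg.norm(P-c,axis=1),np.degrees(np.arctan2(*(P-c).T[::-1])))
# outer wall of the cell from depth
P=np.load('cell_P.npy'); q=P[(P[:,2]>.029)&(P[:,2]<.038)][:,:2]; print('rim',len(q),cv2.minEnclosingCircle(q.astype(np.float32)), q.mean(0))
# ring: pins = greyish-blue pixels
yy,xx=np.mgrid[232:284,196:248]; q=t[232:284,196:248].astype(int)
m=((q[...,2]-q[...,0])>5)&(q.sum(2)>240)
n,l,st,ce=cv2.connectedComponentsWithStats(m.astype(np.uint8))
for i in range(1,n):
    print('pin',ce[i]+[196,232],st[i][4],onplane('top',[ce[i]+[196,232]],.004))
# annulus & bar by depth
P=np.load('ring_P.npy').astype(np.float32)
q=P[(P[:,2]>.034)]; vx=cv2.fitLine(q[:,:2],cv2.DIST_L2,0,1e-4,1e-4).ravel(); print('bar',vx,np.degrees(np.arctan2(vx[1],vx[0])))
q=P[(P[:,2]>.009)&(P[:,2]<.017)]; print(cv2.minEnclosingCircle(q[:,:2]))
for n,u,v in(('reel',447,193),('block',235,187),('purple',167,246),('green',277,332)): print(n,onplane('top',[[u,v]],.02))
q=np.load('lens_P.npy').astype(np.float32);q=q[(q[:,2]>.022)]; print('knob',cv2.minEnclosingCircle(q[:,:2]))
```

```text
[[np.float64(299.5809768637532), np.float64(219.48843187660668)], [np.float64(318.21444695259595), np.float64(249.29119638826185)], [np.float64(281.985632183908), np.float64(250.32471264367817)]] [[ 0.5953  0.0124]
 [ 0.5351 -0.0217]
 [ 0.5356  0.0477]] [0.5553 0.0128] [0.04   0.04   0.0401] [  -0.6207 -120.4509  119.4596]
[[np.float64(301.04901960784315), np.float64(247.23529411764707)], [np.float64(324.7906976744186), np.float64(259.83720930232556)], [np.float64(331.0777777777778), np.float64(242.34444444444443)]] [[ 0.596   0.0131]
 [ 0.5369  0.048 ]
 [ 0.5364 -0.0211]] [0.5564 0.0133] [0.0396 0.0398 0.0399] [  -0.2781  119.4002 -120.1728]
rim 612 ((0.5544562339782715, 0.013464708812534809), 0.04357272386550903) [0.554  0.0126]
pin [237. 252.] 1 [[0.5413 0.139  0.004 ]]
pin [219. 274.] 1 [[0.4986 0.1745 0.004 ]]
bar [0.6486 0.7611 0.5217 0.16  ] 49.56195Traceback (most recent call last):
  File "<stdin>", line 23, in <module>
cv2.error: OpenCV(4.12.0) /io/opencv/modules/imgproc/src/shapedescr.cpp:201: error: (-215:Assertion failed) count >= 0 && (depth == CV_32F || depth == CV_32S) in function 'minEnclosingCircle'
```

Run:
```python
from h import *
np.set_printoptions(precision=4,suppress=True)
t,td=load('top0'); s,sd=load('side0')
yy,xx=np.mgrid[232:284,196:248]; q=t[232:284,196:248].astype(int)
w=np.clip((q[...,2]-q[...,0])+0.0+25,0,None)
for u,v in((206,248),(237,252),(219,274)):
    k=(abs(xx-u)<=2)&(abs(yy-v)<=2); b=w*k; c=[(xx*b).sum()/b.sum(),(yy*b).sum()/b.sum()]
    print('pin',c,onplane('top',[c],.004))
P=np.load('ring_P.npy').astype(np.float32)
q=P[(P[:,2]>.034)&(np.hypot(P[:,0]-.53,P[:,1]-.169)<.033)][:,:2].copy(); vx=cv2.fitLine(q,cv2.DIST_L2,0,1e-4,1e-4).ravel(); print('bar',vx,np.degrees(np.arctan2(vx[1],vx[0])),len(q),cv2.minAreaRect(q*1000))
# bar by colour in the top image: brightest brass top face
for n,im,u,v in(('top',t,220,258),('side',s,316,300)):
    r=22; q=im[v-r:v+r,u-r:u+r].astype(int); print(n)
    m=((q[...,0]-q[...,2])>70)
    cs,_=cv2.findContours(m.astype(np.uint8),0,2); c=max(cs,key=cv2.contourArea); print(cv2.boundingRect(c),cv2.contourArea(c))
for n,u,v in(('reel',447,193),('block',235,187),('purple',167,246),('green',277,332)): print(n,onplane('top',[[u,v]],.02))
q=np.load('lens_P.npy').astype(np.float32);q=q[(q[:,2]>.022)]; print('knob',cv2.minEnclosingCircle(q[:,:2].copy()),q[:,:2].mean(0))
```

```text
pin [np.float64(208.0), np.float64(248.0)] [[0.5515 0.1969 0.004 ]]
pin [np.float64(236.63963963963963), np.float64(251.9009009009009)] [[0.5415 0.1397 0.004 ]]
pin [np.float64(219.0472972972973), np.float64(273.9932432432432)] [[0.4986 0.1744 0.004 ]]
bar [ 0.3563 -0.9344  0.5296  0.1686] -69.126595 191 ((529.384521484375, 169.36863708496094), (13.041109085083008, 57.514923095703125), 21.19894027709961)
top
(6, 7, 31, 21) 306.0
side
(0, 5, 37, 36) 939.0
reel [[ 0.6428 -0.2835  0.02  ]]
block [[0.671  0.1405 0.02  ]]
purple [[0.5551 0.2744 0.02  ]]
green [[0.3824 0.0613 0.02  ]]
knob ((0.4423050880432129, -0.13610698282718658), 0.1440679281949997) [ 0.5137 -0.229 ]
```

```bash
python3 -m jog '{"hand":[0.6,0.6,0.6,0.6,0.6,0.6,0.6,0.6,0.6,0.6],"delta_pos":[[-0.02,0,0.03],[-0.028,0.01,0.045],[-0.028,0.014,0.045],[-0.028,0.014,0.045],[-0.028,0.014,0.045],[-0.028,0.014,0.045],[-0.028,0.014,0.045],[-0.02,0.01,0.035],[-0.0135,0,0.025],[0,0,0]],"dr":[[0,0,0],[0,0,0],[0,0,0],[0,0,0],[0,0,0],[0,0,0],[0,0,0],[0,0,0],[0,0,0],[0,0,0]]}' 60
cat > st.py <<'E'
from h import *
import sys
np.set_printoptions(precision=4,suppress=True)
s=read_state(); R=np.array(s['eef_rot'])
print('t',s['time'],'p',np.array(s['tool_pos']),'F',np.array(s['wrist_force']),'M',np.array(s['ft_torque']),'w',s['gripper_width'])
print('x',R[:,0],'y',R[:,1],'yaw',np.degrees(np.arctan2(R[1,0],R[0,0])),'j',np.array(s['joints']),'tips',tcp_to_tips)
if len(sys.argv)>3:
    g=np.array([float(a) for a in sys.argv[1:4]])-np.array(s['tool_pos']); print('delta tool',R.T@g)
E
python3 st.py 0.525 -0.2425 0.04
```

```text
time: 1.35
tool_pos: [0.5287, -0.2305, 0.1542]
eef_rot: [[0.448, -0.007, 0.894], [-0.894, 0.005, 0.448], [-0.008, -1.0, -0.004]]
wrist_force: [-0.0, -0.2, -0.2]
gripper_width: 0.0511
t 1.35 p [ 0.5287 -0.2305  0.1542] F [-0.0296 -0.1666 -0.2286] M [0.0287 0.012  0.0095] w 0.051091926360620855
x [ 0.4477 -0.8941 -0.0079] y [-0.0068  0.0054 -1.    ] yaw -63.399880595650814 j [-26.0922   9.5581 109.5685   0.1251  61.3582  37.2464] tips 0.022
delta tool [ 0.01    0.1141 -0.0083]
```

```bash
cat >> st.py <<'E'
from scipy.spatial.transform import Rotation as Ro
yaw=np.radians(float(sys.argv[4])) if len(sys.argv)>4 else np.arctan2(R[1,0],R[0,0])
T=np.array([[np.cos(yaw),0,-np.sin(yaw)],[np.sin(yaw),0,np.cos(yaw)],[0,-1,0]]); 
assert abs(np.linalg.det(T)-1)<1e-6
print('dr',Ro.from_matrix(R.T@T).as_rotvec())
E
python3 -m jog '{"hand":[0.5,0.5,0.5,0.5,0.5,0.5,0.5,0.5,0.5,0.5],"delta_pos":[[0.005,0.01,-0.004],[0.005,0.015,-0.004],[0,0.015,0],[0,0.015,0],[0,0.01,0],[0,0.005,0],[0,0,0],[0,0,0],[0,0,0],[0,0,0]],"dr":[[0.004,0,-0.008],[0,0,0],[0,0,0],[0,0,0],[0,0,0],[0,0,0],[0,0,0],[0,0,0],[0,0,0],[0,0,0]]}'
python3 st.py 0.525 -0.2425 0.04
python3 - <<'E'
from h import *
t,_=grab('top','top1'); s,_=grab('side','side1')
p=proj('top',[[.525,-.2425,.03]])[0].astype(int); q=proj('side',[[.525,-.2425,.03]])[0].astype(int)
f=lambda im,p:cv2.resize(im[p[1]-32:p[1]+32,p[0]-32:p[0]+32],(390,390),interpolation=cv2.INTER_CUBIC)
cv2.imwrite('pics/c1.png',np.hstack([f(t,p),f(s,q)])[:,:,::-1]); print(p,q)
E
```

```text
time: 2.6
tool_pos: [0.5236, -0.2468, 0.0787]
eef_rot: [[0.445, -0.001, 0.896], [-0.896, -0.001, 0.445], [0.0, -1.0, -0.001]]
wrist_force: [0.3, -0.3, -0.3]
gripper_width: 0.0429
t 2.6 p [ 0.5236 -0.2468  0.0787] F [ 0.2708 -0.3203 -0.2537] M [ 0.0379  0.002  -0.0219] w 0.04286628061146046
x [ 0.4446 -0.8957  0.0004] y [-0.0006 -0.0008 -1.    ] yaw -63.60315240885156 j [-27.6764  14.4776 112.6836  -0.0688  52.8483  35.9683] tips 0.022
delta tool [-0.0033  0.0387  0.0032]
dr [ 0.0009 -0.      0.0004]
[433 250] [351 196]
```

View pics/c1.png

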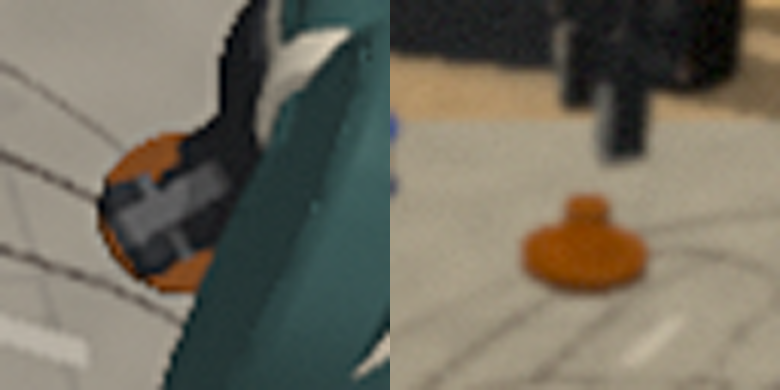

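```bash
python3 -m jog '{"hand":[0.5,0.5,0.5,0.5,0.5,0.15,0.15,0.15,0.15,0.15],"delta_pos":[[-0.0035,0.01,0.0035],[0,0.012,0],[0,0.012,0],[0,0.008,0],[0,0,0],[0,0,0],[0,0,0],[0,0,0],[0,0,0],[0,0,0]],"dr":[[0,0,0],[0,0,0],[0,0,0],[0,0,0],[0,0,0],[0,0,0],[0,0,0],[0,0,0],[0,0,0],[0,0,0]]}' 30
python3 st.py 0.525 -0.2425 0.036
```

```text
time: 3.95
tool_pos: [0.525, -0.2418, 0.0334]
eef_rot: [[0.445, -0.001, 0.896], [-0.896, -0.001, 0.445], [0.0, -1.0, -0.001]]
wrist_force: [0.1, 0.8, -0.6]
gripper_width: 0.0186
t 3.95 p [ 0.525  -0.2418  0.0334] F [ 0.0536  0.8402 -0.5829] M [-0.021   0.0382  0.0129] w 0.018553096924804915
x [ 0.4445 -0.8958  0.    ] y [-0.001  -0.0005 -1.    ] yaw -63.60657460293536 j [-27.1656  17.9397 114.0419  -0.0738  48.0565  36.4903] tips 0.022
delta tool [ 0.0007 -0.0026 -0.0003]
dr [ 0.0012 -0.      0.    ]
```

```bash
python3 -m jog '{"hand":[0.15,0.15,0.15,0.15,0.15,0.15,0.15,0.15,0.15,0.15],"delta_pos":[[0,0,0],[0,-0.01,0],[0,-0.02,0],[0,-0.03,0],[0,-0.02,0],[0,-0.01,0],[0,0,0],[0,0,0],[0,0,0],[0,0,0]],"dr":[[0,0,0],[0,0,0],[0,0,0],[0,0,0],[0,0,0],[0,0,0],[0,0,0],[0,0,0],[0,0,0],[0,0,0]]}' 30
python3 st.py 0.5555 0.0128 0.13
python3 - <<'E'
from h import *
t,_=grab('top','top2'); s,_=grab('side','side2')
p=proj('top',[[.525,-.2425,.1]])[0].astype(int); q=proj('side',[[.525,-.2425,.1]])[0].astype(int)
f=lambda im,p:cv2.resize(im[p[1]-32:p[1]+32,p[0]-32:p[0]+32],(390,390),interpolation=cv2.INTER_CUBIC)
cv2.imwrite('pics/c2.png',np.hstack([f(t,p),f(s,q)])[:,:,::-1]); print(p,q)
E
```

```text
time: 5.2
tool_pos: [0.5237, -0.241, 0.1261]
eef_rot: [[0.444, -0.004, 0.896], [-0.896, 0.001, 0.444], [-0.003, -1.0, -0.003]]
wrist_force: [-0.1, 0.6, -0.5]
gripper_width: 0.0185
t 5.2 p [ 0.5237 -0.241   0.1261] F [-0.0967  0.6236 -0.4526] M [-0.0027 -0.0329 -0.0238] w 0.018507970891259388
x [ 0.4445 -0.8958 -0.0026] y [-0.0039  0.0009 -1.    ] yaw -63.610037107910046 j [-27.1564  11.1009 111.0472  -0.0643  58.0743  36.4875] tips 0.022
delta tool [-0.2132 -0.0038  0.1413]
dr [ 0.0031  0.     -0.0026]
[441 242] [353 171]
```

View pics/c2.png

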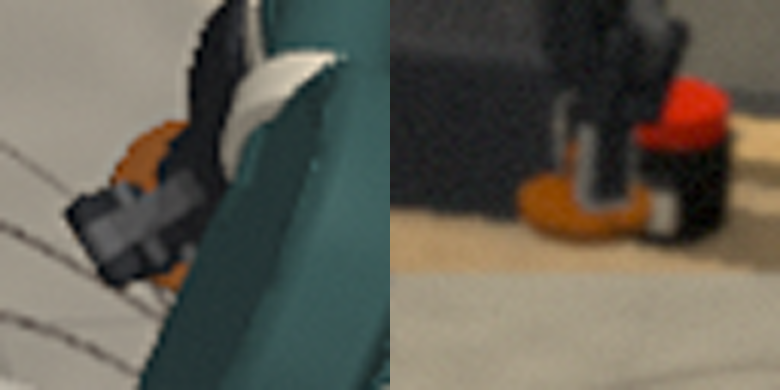

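```bash
python3 -m jog '{"hand":[0.15,0.15,0.15,0.15,0.15,0.15,0.15,0.15,0.15,0.15],"delta_pos":[[-0.015,0,0.01],[-0.03,0,0.02],[-0.035,0,0.023],[-0.035,0,0.023],[-0.035,0,0.023],[-0.033,0.005,0.022],[-0.02,0.01,0.013],[-0.01,0.005,0.007],[0,0,0],[0,0,0]],"dr":[[0.003,0,-0.003],[0,0,0],[0,0,0],[0,0,0],[0,0,0],[0,0,0],[0,0,0],[0,0,0],[0,0,0],[0,0,0]]}' 30
python3 st.py 0.5555 0.0128 0.1
python3 - <<'E'
from h import *
t,_=grab('top','top3'); s,_=grab('side','side3')
p=proj('top',[[.5555,.0128,.07]])[0].astype(int); q=proj('side',[[.5555,.0128,.07]])[0].astype(int)
f=lambda im,p:cv2.resize(im[p[1]-32:p[1]+32,p[0]-32:p[0]+32],(390,390),interpolation=cv2.INTER_CUBIC)
cv2.imwrite('pics/c3.png',np.hstack([f(t,p),f(s,q)])[:,:,::-1]); print(p,q)
E
```

```text
time: 6.55
tool_pos: [0.5551, 0.0274, 0.1058]
eef_rot: [[0.445, 0.002, 0.896], [-0.896, 0.002, 0.445], [-0.001, -1.0, 0.002]]
wrist_force: [-0.0, -0.6, -0.6]
gripper_width: 0.0188
t 6.55 p [0.5551 0.0274 0.1058] F [-0.0071 -0.5735 -0.5575] M [0.0066 0.0512 0.0006] w 0.018819108199463416
x [ 0.4448 -0.8956 -0.001 ] y [ 0.0017  0.002  -1.    ] yaw -63.58941234067663 j [  0.1898  10.1774 114.6186   0.1365  55.1083  63.7013] tips 0.022
delta tool [ 0.0132  0.0058 -0.0061]
dr [-0.0024 -0.     -0.001 ]
[299 235] [319 235]
```

View pics/c3.png

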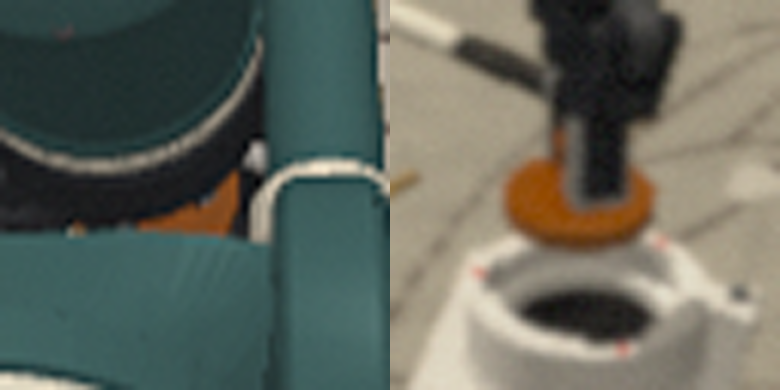

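```bash
cat > disc.py <<'E'
from h import *
np.set_printoptions(precision=4,suppress=True)
def disc(im,u,v,r,zb):
    q=im[v-r:v+r,u-r:u+r]; S=8
    q=cv2.resize(q,None,fx=S,fy=S,interpolation=cv2.INTER_CUBIC).astype(int)
    m=((q[...,0]-q[...,2])>60)&(q[...,0]-q[...,1]>40)
    n,l,st,ce=cv2.connectedComponentsWithStats(m.astype(np.uint8)); i=1+np.argmax(st[1:,4]); m=l==i
    ys,xs=np.where(m); conv=lambda x,y:((x+.5)/S-.5+u-r,(y+.5)/S-.5+v-r)
    L=conv(xs.min(),np.median(ys[xs==xs.min()])); Rr=conv(xs.max()+1,np.median(ys[xs==xs.max()]))
    B=conv(np.median(xs[ys==ys.max()]),ys.max()+1)
    um=(L[0]+Rr[0])/2
    o=ray('side',[[um,B[1]]])[0]; nb=onplane('side',[[um,B[1]]],zb)[0]
    d=nb-o; d[2]=0; d/=np.linalg.norm(d); c=nb+.027*d
    w=np.linalg.norm(onplane('side',[L],zb+.006)[0]-onplane('side',[Rr],zb+.006)[0])
    c2=(onplane('side',[L],zb+.006)[0]+onplane('side',[Rr],zb+.006)[0])/2
    print('L',L,'R',Rr,'B',B,'width',w,'centre',c,'via LR',c2); return c
if __name__=='__main__':
    s,_=load('side0'); disc(s,350,204,20,0.0)
    s,_=load('side3'); disc(s,319,235,30,0.1058-.0334)
E
python3 disc.py
```

```text
L (np.float64(340.4375), np.float64(204.5625)) R (np.float64(360.6875), np.float64(205.0)) B (np.float64(353.125), np.float64(210.8125)) width 0.05119882281262778 centre [ 0.527  -0.2515  0.    ] via LR [ 0.527  -0.2444  0.006 ]
L (np.float64(305.3125), np.float64(233.9375)) R (np.float64(329.9375), np.float64(234.0)) B (np.float64(316.375), np.float64(242.3125)) width 0.05162009260911147 centre [0.5588 0.0185 0.0724] via LR [0.5584 0.0227 0.0784]
```

```bash
python3 -m jog '{"hand":[0.15,0.15,0.15,0.15,0.15,0.15,0.15,0.15,0.15,0.15],"delta_pos":[[0.004,0.003,-0.0025],[0.005,0.008,-0.003],[0.003,0.01,-0.0015],[0,0.008,0],[0,0.004,0],[0,0,0],[0,0,0],[0,0,0],[0,0,0],[0,0,0]],"dr":[[-0.002,0,-0.001],[0,0,0],[0,0,0],[0,0,0],[0,0,0],[0,0,0],[0,0,0],[0,0,0],[0,0,0],[0,0,0]]}' 30
python3 st.py 0.554 0.0128 0.07
python3 - <<'E'
from h import *
t,_=grab('top','top4'); s,_=grab('side','side4')
p=proj('top',[[.5555,.0128,.07]])[0].astype(int); q=proj('side',[[.5555,.0128,.05]])[0].astype(int)
f=lambda im,p:cv2.resize(im[p[1]-32:p[1]+32,p[0]-32:p[0]+32],(390,390),interpolation=cv2.INTER_CUBIC)
cv2.imwrite('pics/c4.png',np.hstack([f(t,p),f(s,q)])[:,:,::-1]); print(p,q)
E
```

```text
time: 7.9
tool_pos: [0.5546, 0.0103, 0.071]
eef_rot: [[0.441, 0.001, 0.897], [-0.897, -0.0, 0.441], [0.001, -1.0, 0.001]]
wrist_force: [0.7, -0.7, -0.2]
gripper_width: 0.0186
t 7.9 p [0.5546 0.0103 0.071 ] F [ 0.723  -0.6779 -0.1571] M [0.0174 0.004  0.0602] w 0.018567098677312988
x [ 0.4414 -0.8973  0.0006] y [ 0.0012 -0.0001 -1.    ] yaw -63.80564544178674 j [ -1.5092  12.6753 115.9638  -0.0023  51.2917  62.2979] tips 0.022
delta tool [-0.0025  0.001   0.0006]
dr [-0.0011  0.      0.0006]
[299 235] [319 242]
```

View pics/c4.png

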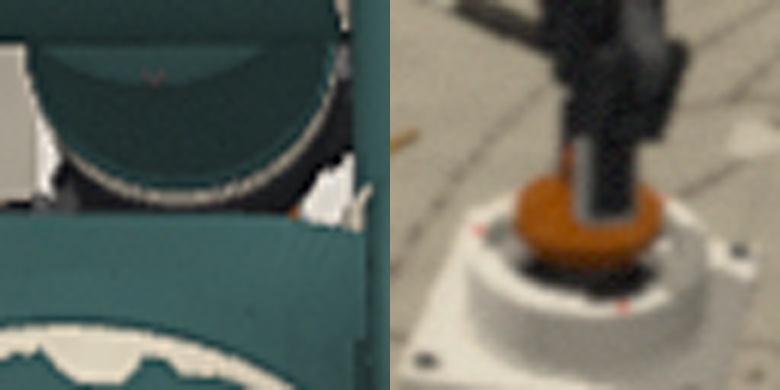

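```bash
cat > edge.py <<'E'
from h import *
from scipy.ndimage import map_coordinates,gaussian_filter1d
np.set_printoptions(precision=4,suppress=True)
def prof(im,v,u0,u1,ch=None):
    us=np.arange(u0,u1,.1); q=im.astype(float); q=q.mean(2) if ch is None else (q[...,0]-q[...,2] if ch=='rb' else q[...,ch])
    return us,map_coordinates(q,[np.full(len(us),v),us],order=1)
def hw(us,p):  # strongest-edge half-level crossing
    a,b=p[:8].mean(),p[-8:].mean(); h=(a+b)/2; k=np.where(np.diff(np.sign(p-h)))[0]
    return (us[k[0]] if len(k) else np.nan),a,b
E
python3 - <<'E'
from edge import *
s,_=load('side4')
for v in range(195,206): 
    L=hw(*prof(s,v,303.5,311.5,'rb')); R=hw(*prof(s,v,328.,336,'rb'))
    print(v,np.round(L,1),np.round(R,1),(L[0]+R[0])/2, R[0]-L[0])
# image rows: crop v origin
q=proj('side',[[.5555,.0128,.05]])[0].astype(int); print(q)
E
```

```text
195 [309.1  21.9  -0.6] [333.5  -1.2  24.6] 321.30000000000126 24.399999999999977
196 [309.8  10.6   2.7] [332.5  -3.   29.2] 321.1500000000012 22.69999999999959
197 [304.6 -18.9  -1.3] [331.7   0.   31.7] 318.15000000000055 27.10000000000059
198 [308.2 -40.8  -4.8] [330.8  -3.6  30.7] 319.50000000000085 22.599999999999568
199 [303.8  -1.9  -2.6] [330.5  -1.4  32.4] 317.1500000000003 26.7000000000005
200 [309.3  27.1   3.3] [330.6  -0.1  29.9] 319.95000000000095 21.299999999999272
201 [310.   32.4   6. ] [331.7  -4.2  30.4] 320.85000000000116 21.699999999999363
202 [310.1  33.4   9.6] [332.4   2.9  32. ] 321.25000000000125 22.2999999999995
203 [310.   33.9   7.4] [332.4  -0.1  33. ] 321.20000000000124 22.399999999999523
204 [310.2  30.5   8.4] [332.3   2.7  31.3] 321.25000000000125 22.099999999999454
205 [310.2  31.4   8.6] [332.3   0.   32. ] 321.25000000000125 22.099999999999454
[319 242]
```

Run:
```python
from edge import *
s,_=load('side4')
for v in range(240,253): 
    L=hw(*prof(s,v,303.5,311.5,'rb')); R=hw(*prof(s,v,328.,335,'rb'))
    print(v,np.round(L,1),np.round(R,1),(L[0]+R[0])/2, R[0]-L[0])
print('cell wall')
for v in range(256,268):
    L=hw(*prof(s,v,295,303)); R=hw(*prof(s,v,335,344))
    print(v,np.round(L,1),np.round(R,1),(L[0]+R[0])/2, R[0]-L[0])
s0,_=load('side0')
for v in range(247,268,2):
    L=hw(*prof(s0,v,295,303)); R=hw(*prof(s0,v,335,344))
    print('0',v,np.round(L,1),np.round(R,1),(L[0]+R[0])/2, R[0]-L[0])
c=np.array([.5564,.0133,0])
for z in(0.02,.033,.04,.045): print(z,proj('side',[c+[0,0,z],c+[.027,0,z],c+[0.043,0,z]]))
```

```text
240 [309.2  31.9 118.6] [329.9  61.6  28.8] 319.55000000000086 20.699999999999136
241 [308.2  32.3 130.9] [330.6  83.5  28.4] 319.40000000000083 22.399999999999523
242 [307.8  35.2 130.4] [331.5  95.   29.4] 319.6500000000009 23.699999999999818
243 [307.7  35.3 132.3] [331.4  98.9  32.4] 319.55000000000086 23.699999999999818
244 [307.5  31.1 134.8] [331.2  98.4  30.9] 319.3500000000008 23.699999999999818
245 [307.3  26.7 129.9] [330.9 112.9  31.6] 319.10000000000076 23.599999999999795
246 [307.2  21.4 126.3] [330.8 115.1  27. ] 319.00000000000074 23.599999999999795
247 [307.5  18.7 124.6] [330.4 115.9  23. ] 318.9500000000007 22.899999999999636
248 [308.   17.7 117.8] [329.9 104.7  21.1] 318.9500000000007 21.89999999999941
249 [308.7  18.8 101.9] [329.6  75.3  20.7] 319.1500000000008 20.89999999999918
250 [309.3  21.1  84.1] [329.6  52.7  20.4] 319.45000000000084 20.299999999999045
251 [310.   26.4  56.6] [329.3  36.5  20.4] 319.6500000000009 19.299999999998818
252 [310.7  29.4  35. ] [328.4  23.2  21.9] 319.55000000000086 17.699999999998454
cell wall
256 [298.7 204.1 188.1] [340.6 1
[... 1424 characters left out ...]
9999999204
0 259 [299.3 204.3 152.3] [338.5 108.1 135.2] 318.9000000000009 39.19999999999982
0 261 [299.4 205.4 151.7] [338.4 107.5 137. ] 318.9000000000009 38.99999999999977
0 263 [300.1 204.9 152.7] [338.2 107.5 137.8] 319.15000000000094 38.09999999999957
0 265 [300.4 204.3 163.2] [337.1 113.4 134.3] 318.75000000000085 36.69999999999925
0 267 [301.5 203.8 182.7] [336.5 124.3 140.4] 319.0000000000009 34.99999999999886
0.02 [[318.8346 254.663 ]
 [306.6346 253.0245]
 [299.4426 252.0582]]
0.033 [[318.9735 249.6651]
 [306.7057 248.0338]
 [299.4741 247.0719]]
0.04 [[319.0489 246.951 ]
 [306.7444 245.3236]
 [299.4912 244.3641]]
0.045 [[319.103  245.0023]
 [306.7722 243.3779]
 [299.5035 242.4202]]
```

Run:
```python
from edge import *
a,_=load('side0');b,_=load('side4')
f=lambda im,u,v:cv2.resize(im[v-16:v+16,u-16:u+16],(390,390),interpolation=cv2.INTER_CUBIC)
cv2.imwrite('pics/c5.png',np.hstack([f(a,350,203),f(b,319,243)])[:,:,::-1])
```

```text
(no output)
```

View pics/c5.png

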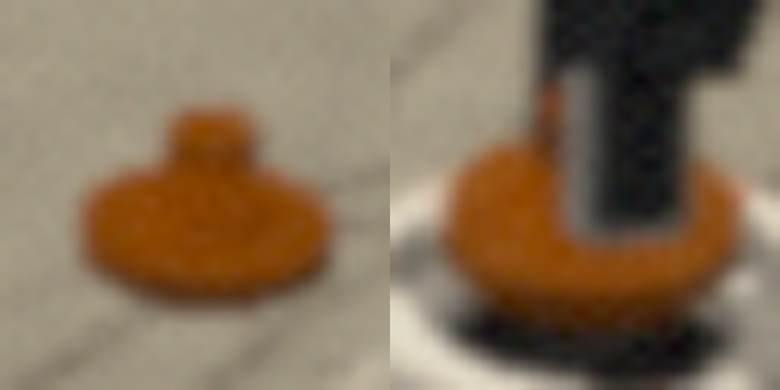

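Run:
```python
from edge import *
a,_=load('side0');b,_=load('side4')
def vprof(im,u,v0,v1):
    vs=np.arange(v0,v1,.1); q=im.astype(float); q=q[...,0]-q[...,2]
    return vs,map_coordinates(q,[vs,np.full(len(vs),u)],order=1)
def outline(cx,cy,zb):
    th=np.radians(np.arange(0,360,3)); P=[]
    for z in(zb,zb+.008): P+= [[cx+.027*np.cos(t),cy+.027*np.sin(t),z] for t in th]
    p=proj('side',P); return p[:,0].min(),p[:,0].max(),p[:,1].min(),p[:,1].max()
print('pred0',outline(.526,-.2417,0),'pred4 tcp',outline(.5564,.0133,.071-.0334))
for u in(346,348,350,352,354): print(u,'bot0',np.round(hw(*vprof(a,u,206,216)),1))
for u in(314,316,318,320,322): print(u,'bot4',np.round(hw(*vprof(b,u,249,256.5)),1))
for u in(343,345,356,358): print(u,'top0',np.round(hw(*vprof(a,u,196,204)),1))
for u in(310,312,314,327,329): print(u,'top4',np.round(hw(*vprof(b,u,235,243)),1))
```

```text
pred0 (np.float64(339.988896063348), np.float64(361.5497829937865), np.float64(199.44722368169909), np.float64(212.80843478829362)) pred4 tcp (np.float64(306.4310088031415), np.float64(331.73278880936067), np.float64(237.9421248441238), np.float64(254.98795248545466))
346 bot0 [209.6 135.6  30.5]
348 bot0 [209.8 134.3  30. ]
350 bot0 [210.3 126.1  32. ]
352 bot0 [210.3 128.   30.9]
354 bot0 [210.4 124.4  28.4]
314 bot4 [252.  110.3   9.6]
316 bot4 [252.  123.5   6.5]
318 bot4 [252.5 120.8   5. ]
320 bot4 [252.2 123.4   5.3]
322 bot4 [252.1 120.7   6.4]
343 top0 [201.5  32.7 134.4]
345 top0 [200.8  30.3 135.6]
356 top0 [200.9  33.7 127.9]
358 top0 [201.8  30.3 119.8]
310 top4 [239.4  29.7 125.4]
312 top4 [238.6  31.3 133.9]
314 top4 [238.7  31.7 143.6]
327 top4 [239.8  19.   52. ]
329 top4 [240.4  31.3 113.1]
```

```bash
python3 -m jog '{"hand":[0.15,0.15,0.15,0.15,0.15,0.15,0.15,0.15,0.15,0.15],"delta_pos":[[-0.0005,0.002,0.0004],[-0.0004,0.003,0.0004],[0,0.004,0],[0,0.003,0],[0,0.002,0],[0,0.001,0],[0,0,0],[0,0,0],[0,0,0],[0,0,0]],"dr":[[-0.001,0,0.0006],[0,0,0],[0,0,0],[0,0,0],[0,0,0],[0,0,0],[0,0,0],[0,0,0],[0,0,0],[0,0,0]]}' 30
python3 st.py 0.5549 0.0117 0.054
python3 - <<'E'
from h import *
s,_=grab('side','side5')
q=proj('side',[[.5555,.0128,.03]])[0].astype(int)
f=lambda im,p:cv2.resize(im[p[1]-25:p[1]+25,p[0]-25:p[0]+25],(500,500),interpolation=cv2.INTER_CUBIC)
cv2.imwrite('pics/c6.png',f(s,q)[:,:,::-1]); print(q)
E
```

```text
time: 9.25
tool_pos: [0.5548, 0.0115, 0.0548]
eef_rot: [[0.441, -0.0, 0.897], [-0.897, 0.0, 0.441], [-0.0, -1.0, -0.0]]
wrist_force: [0.4, -0.1, -0.8]
gripper_width: 0.0185
t 9.25 p [0.5548 0.0115 0.0548] F [ 0.3643 -0.1123 -0.7802] M [ 0.0517 -0.0217 -0.0146] w 0.0185255005398205
x [ 0.4413 -0.8973 -0.0001] y [-0.0003  0.     -1.    ] yaw -63.81008672262432 j [ -1.3889  14.0374 116.3601   0.0019  49.6183  62.42  ] tips 0.022
delta tool [-0.0002  0.0008  0.0002]
dr [ 0.0002  0.     -0.0001]
[319 250]
```

View pics/c6.png

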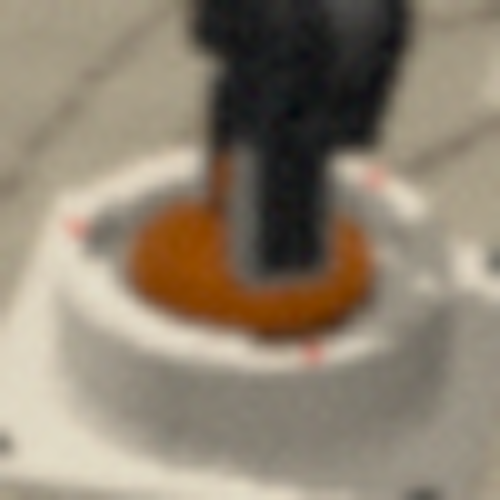

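```bash
python3 -m jog '{"hand":[0.15,0.15,0.15,0.15,0.15,0.15,0.15,0.15,0.15,0.15],"delta_pos":[[0,0.001,0],[0,0.001,0],[0,0.001,0],[0,0.001,0],[0,0.0005,0],[0,0,0],[0,0,0],[0,0,0],[0,0,0],[0,0,0]],"dr":[[0,0,0],[0,0,0],[0,0,0],[0,0,0],[0,0,0],[0,0,0],[0,0,0],[0,0,0],[0,0,0],[0,0,0]]}' 30
python3 st.py 0.5549 0.0117 0.054
```

```text
time: 10.55
tool_pos: [0.5548, 0.0117, 0.0501]
eef_rot: [[0.441, -0.0, 0.897], [-0.897, 0.0, 0.441], [-0.001, -1.0, -0.0]]
wrist_force: [0.0, 0.4, -0.4]
gripper_width: 0.0187
t 10.55 p [0.5548 0.0117 0.0501] F [ 0.004   0.3751 -0.3516] M [0.1671 0.0123 0.0318] w 0.01868291384190728
x [ 0.4412 -0.8974 -0.0005] y [-0.0004  0.0004 -1.    ] yaw -63.81693419252204 j [ -1.3763  14.4237 116.4934   0.03    49.1048  62.421 ] tips 0.022
delta tool [ 0.0001 -0.0039  0.0001]
dr [ 0.0002  0.     -0.0005]
```

```bash
python3 -m jog '{"hand":[0.15,0.15,0.15,0.15,0.15,0.15,0.15,0.15,0.15,0.15],"delta_pos":[[0,0.0005,0],[0,0.0005,0],[0,0.0005,0],[0,0.0004,0],[0,0,0],[0,0,0],[0,0,0],[0,0,0],[0,0,0],[0,0,0]],"dr":[[0,0,0],[0,0,0],[0,0,0],[0,0,0],[0,0,0],[0,0,0],[0,0,0],[0,0,0],[0,0,0],[0,0,0]]}' 30
python3 st.py 0.5549 0.0117 0.054
```

```text
time: 11.8
tool_pos: [0.5548, 0.0117, 0.048]
eef_rot: [[0.441, -0.0, 0.897], [-0.897, 0.0, 0.441], [-0.001, -1.0, -0.0]]
wrist_force: [-0.8, 0.7, -1.1]
gripper_width: 0.0187
t 11.8 p [0.5548 0.0117 0.048 ] F [-0.784   0.7392 -1.0835] M [ 0.1061  0.0128 -0.05  ] w 0.018702327675609306
x [ 0.4412 -0.8974 -0.0006] y [-0.0004  0.0004 -1.    ] yaw -63.81721321184967 j [ -1.3765  14.5918 116.551    0.0298  48.8825  62.4212] tips 0.022
delta tool [ 0.0001 -0.006   0.0001]
dr [ 0.0002  0.     -0.0006]
```

```bash
python3 -m jog '{"hand":[0.15,0.15,0.15,0.15,0.15,0.26,0.26,0.26,0.26,0.26],"delta_pos":[[0,0.0004,0],[0,0.0004,0],[0,0,0],[0,0,0],[0,0,0],[0,0,0],[0,0,0],[0,0,0],[0,0,0],[0,0,0]],"dr":[[0,0,0],[0,0,0],[0,0,0],[0,0,0],[0,0,0],[0,0,0],[0,0,0],[0,0,0],[0,0,0],[0,0,0]]}' 30
python3 st.py 0.5549 0.0117 0.054
```

```text
time: 13.05
tool_pos: [0.5553, 0.0115, 0.0476]
eef_rot: [[0.441, 0.001, 0.897], [-0.897, 0.0, 0.441], [0.0, -1.0, 0.001]]
wrist_force: [-0.4, -0.0, -0.8]
gripper_width: 0.0221
t 13.05 p [0.5553 0.0115 0.0476] F [-0.4096 -0.0125 -0.7959] M [-0.007  -0.0253 -0.0217] w 0.022082568032277265
x [ 0.4413 -0.8974  0.0002] y [ 0.0007  0.0001 -1.    ] yaw -63.81561414420529 j [ -1.3887  14.6476 116.5359   0.0066  48.7775  62.4226] tips 0.022
delta tool [-0.0004 -0.0064 -0.0003]
dr [-0.0006  0.      0.0002]
```

```bash
python3 -m jog '{"hand":[0.3,0.3,0.3,0.3,0.3,0.3,0.3,0.3,0.3,0.3],"delta_pos":[[0,0,0],[0,0,0],[0,0,0],[0,-0.003,0],[0,-0.005,0],[0,-0.015,0],[0,-0.035,0],[0,-0.04,0],[0,-0.015,0],[0,0,0]],"dr":[[0,0,0],[0,0,0],[0,0,0],[0,0,0],[0,0,0],[0,0,0],[0,0,0],[0,0,0],[0,0,0],[0,0,0]]}' 30
python3 st.py 0.530 0.1693 0.12 20.5
python3 - <<'E'
from h import *
s,_=grab('side','side6')
q=proj('side',[[.5555,.0128,.03]])[0].astype(int)
f=lambda im,p:cv2.resize(im[p[1]-25:p[1]+25,p[0]-25:p[0]+25],(500,500),interpolation=cv2.INTER_CUBIC)
cv2.imwrite('pics/c7.png',f(s,q)[:,:,::-1])
E
```

```text
time: 14.3
tool_pos: [0.5556, 0.0115, 0.1672]
eef_rot: [[0.441, 0.003, 0.897], [-0.897, -0.0, 0.441], [0.001, -1.0, 0.002]]
wrist_force: [-0.0, 0.1, 0.3]
gripper_width: 0.0255
t 14.3 p [0.5556 0.0115 0.1672] F [-0.0044  0.1182  0.3298] M [0.0141 0.0457 0.0345] w 0.02553773824574025
x [ 0.4413 -0.8974  0.0012] y [ 0.0026 -0.     -1.    ] yaw -63.8144899298753 j [ -1.3879   6.2175 111.8743   0.0034  61.7564  62.4249] tips 0.022
delta tool [-0.153   0.0472  0.0466]
dr [-0.0011 -1.4716  0.0027]
```

View pics/c7.png

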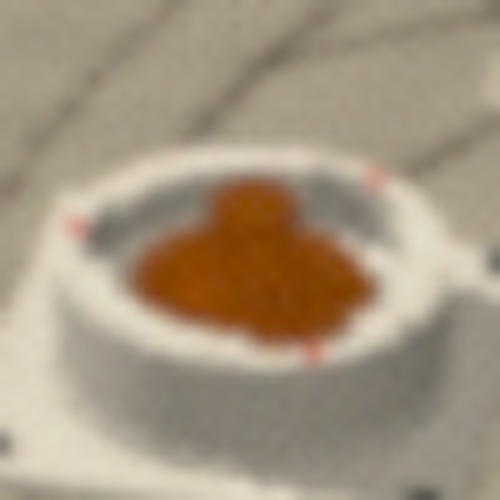

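Run:
```python
import numpy as np
d=np.array([-.0256,.1578])/8
for i in range(9):
    y=np.radians(-63.8+10.5*i); print(i,np.round([d@[np.cos(y),np.sin(y)],d@[-np.sin(y),np.cos(y)]],4))
```

```text
0 [-0.0191  0.0058]
1 [-0.0177  0.0092]
2 [-0.0157  0.0123]
3 [-0.0132  0.015 ]
4 [-0.0103  0.0171]
5 [-0.007   0.0187]
6 [-0.0035  0.0197]
7 [0.0002 0.02  ]
8 [0.0038 0.0196]
```

```bash
python3 -m jog '{"hand":[0.45,0.45,0.45,0.45,0.45,0.45,0.45,0.45,0.45,0.45],"delta_pos":[[-0.019,0,0.006],[-0.018,0,0.009],[-0.016,0,0.012],[-0.013,0,0.015],[-0.01,0,0.017],[-0.007,0,0.019],[-0.0035,0,0.02],[0,0,0.015],[0,0,0],[0,0,0]],"dr":[[0,-0.183,0],[0,-0.183,0],[0,-0.183,0],[0,-0.183,0],[0,-0.183,0],[0,-0.183,0],[0,-0.183,0],[0,-0.12,0],[0,0,0],[0,0,0]]}' 60
python3 st.py 0.530 0.1693 0.09 20.5
```

```text
time: 15.6
tool_pos: [0.5144, 0.1658, 0.1454]
eef_rot: [[0.948, -0.032, -0.317], [0.317, -0.006, 0.948], [-0.032, -0.999, 0.004]]
wrist_force: [-0.2, -0.4, 1.2]
gripper_width: 0.0384
t 15.6 p [0.5144 0.1658 0.1454] F [-0.1689 -0.3514  1.188 ] M [0.0031 0.0513 0.0195] w 0.03839753250936542
x [ 0.948   0.3167 -0.0323] y [-0.0319 -0.0063 -0.9995] yaw 18.476471013389705 j [ 15.147    7.1238 113.4133   0.1474  61.3237  -3.3985] tips 0.022
delta tool [ 0.0177  0.0549 -0.0019]
dr [-0.0047 -0.0354 -0.0322]
```

```bash
python3 -m jog '{"hand":[0.45,0.45,0.45,0.45,0.45,0.45,0.45,0.45,0.45,0.45],"delta_pos":[[0.005,0.005,0],[0.007,0.015,0],[0.003,0.02,0],[0,0.015,0],[0,0.005,0],[0,0,0],[0,0,0],[0,0,0],[0,0,0],[0,0,0]],"dr":[[-0.003,-0.02,-0.02],[-0.0017,-0.015,-0.012],[0,0,0],[0,0,0],[0,0,0],[0,0,0],[0,0,0],[0,0,0],[0,0,0],[0,0,0]]}' 60
python3 st.py 0.530 0.1693 0.085 20.5
python3 - <<'E'
from h import *
t,_=grab('top','top7'); s,_=grab('side','side7')
p=proj('top',[[.53,.1693,.04]])[0].astype(int); q=proj('side',[[.53,.1693,.05]])[0].astype(int)
f=lambda im,p:cv2.resize(im[p[1]-32:p[1]+32,p[0]-32:p[0]+32],(390,390),interpolation=cv2.INTER_CUBIC)
cv2.imwrite('pics/c8.png',np.hstack([f(t,p),f(s,q)])[:,:,::-1]); print(p,q)
E
```

```text
time: 16.85
tool_pos: [0.5312, 0.1684, 0.084]
eef_rot: [[0.938, 0.007, -0.346], [0.346, 0.001, 0.938], [0.007, -1.0, -0.002]]
wrist_force: [-0.7, -0.3, -0.5]
gripper_width: 0.0382
t 16.85 p [0.5312 0.1684 0.084 ] F [-0.7237 -0.3358 -0.5208] M [ 0.0104 -0.0446  0.0254] w 0.0382019641016773
x [0.9382 0.346  0.0069] y [ 0.007   0.0009 -1.    ] yaw 20.245308121763962 j [ 15.0636  11.7443 115.4496  -0.0723  52.405   -5.1375] tips 0.022
delta tool [-0.0008 -0.001   0.0012]
dr [ 0.0016 -0.0045  0.0069]
[217 254] [316 288]
```

View pics/c8.png

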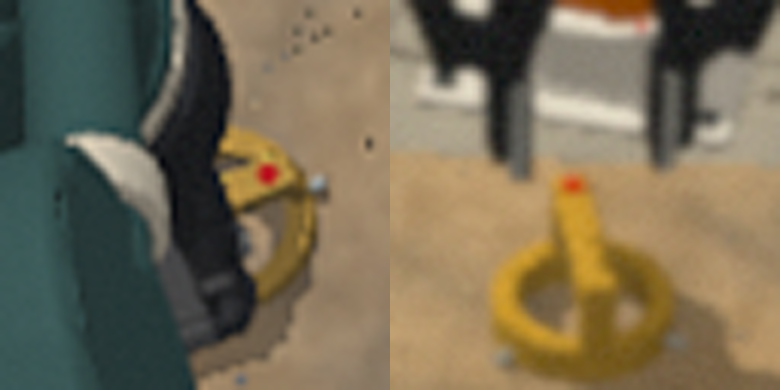

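```bash
python3 -m jog '{"hand":[0.45,0.45,0.45,0.45,0.45,0.45,0.05,0.05,0.05,0.05],"delta_pos":[[-0.0008,0.005,0.0012],[0,0.01,0],[0,0.01,0],[0,0.008,0],[0,0.002,0],[0,0,0],[0,0,0],[0,0,0],[0,0,0],[0,0,0]],"dr":[[0.0016,-0.0045,0.007],[0,0,0],[0,0,0],[0,0,0],[0,0,0],[0,0,0],[0,0,0],[0,0,0],[0,0,0],[0,0,0]]}' 60
python3 st.py 0.530 0.1693 0.048 20.5
```

```text
time: 18.2
tool_pos: [0.5294, 0.1692, 0.0459]
eef_rot: [[0.937, -0.002, -0.351], [0.351, -0.001, 0.937], [-0.002, -1.0, 0.0]]
wrist_force: [-0.4, 0.5, -1.3]
gripper_width: 0.01
t 18.2 p [0.5294 0.1692 0.0459] F [-0.4109  0.5111 -1.3327] M [-0.0019  0.0008  0.0103] w 0.010041004645515848
x [ 0.9365  0.3506 -0.0019] y [-0.0019 -0.0005 -1.    ] yaw 20.522372510403684 j [ 15.1532  14.8982 116.4378  -0.0032  48.7745  -5.367 ] tips 0.022
delta tool [ 0.0006 -0.0021 -0.0001]
dr [-0.0001  0.0004 -0.0019]
```

```bash
python3 - <<'E'
import numpy as np
d=np.array([.0264,-.156])/8
for i in range(8):
    y=np.radians(20.5-6.36*i); print(i,np.round([d@[np.cos(y),np.sin(y)],d@[-np.sin(y),np.cos(y)]],4))
E
python3 -m jog '{"hand":[0.05,0.05,0.05,0.05,0.05,0.05,0.05,0.05,0.05,0.05],"delta_pos":[[0,-0.005,0],[0,-0.01,0],[0,-0.02,0],[0,-0.025,0],[0,-0.015,0],[0,-0.005,0],[0,0,0],[0,0,0],[0,0,0],[0,0,0]],"dr":[[0,0,0],[0,0,0],[0,0,0],[0,0,0],[0,0,0],[0,0,0],[0,0,0],[0,0,0],[0,0,0],[0,0,0]]}' 60
python3 st.py 0.530 0.1693 0.048 20.5
python3 - <<'E'
from h import *
t,_=grab('top','top8'); s,_=grab('side','side8')
p=proj('top',[[.53,.1693,.1]])[0].astype(int); q=proj('side',[[.53,.1693,.1]])[0].astype(int)
f=lambda im,p:cv2.resize(im[p[1]-32:p[1]+32,p[0]-32:p[0]+32],(390,390),interpolation=cv2.INTER_CUBIC)
cv2.imwrite('pics/c9.png',np.hstack([f(t,p),f(s,q)])[:,:,::-1]); print(p,q)
E
```

```text
0 [-0.0037 -0.0194]
1 [-0.0016 -0.0197]
2 [ 0.0006 -0.0198]
3 [ 0.0028 -0.0196]
4 [ 0.005  -0.0191]
5 [ 0.0071 -0.0185]
6 [ 0.0091 -0.0176]
7 [ 0.011  -0.0165]
time: 19.45
tool_pos: [0.5278, 0.1687, 0.128]
eef_rot: [[0.937, -0.005, -0.351], [0.351, -0.001, 0.937], [-0.006, -1.0, 0.001]]
wrist_force: [0.7, -0.0, -0.6]
gripper_width: 0.0103
t 19.45 p [0.5278 0.1687 0.128 ] F [ 0.6532 -0.0499 -0.5777] M [ 0.0161  0.0133 -0.0109] w 0.010257058755514562
x [ 0.9365  0.3506 -0.0056] y [-0.0054 -0.0015 -1.    ] yaw 20.524431196718908 j [ 15.1548   8.741  113.6043  -0.0016  57.978   -5.3687] tips 0.022
delta tool [ 0.0027  0.08   -0.0003]
dr [-0.0005  0.0004 -0.0056]
[210 248] [316 266]
```

View pics/c9.png

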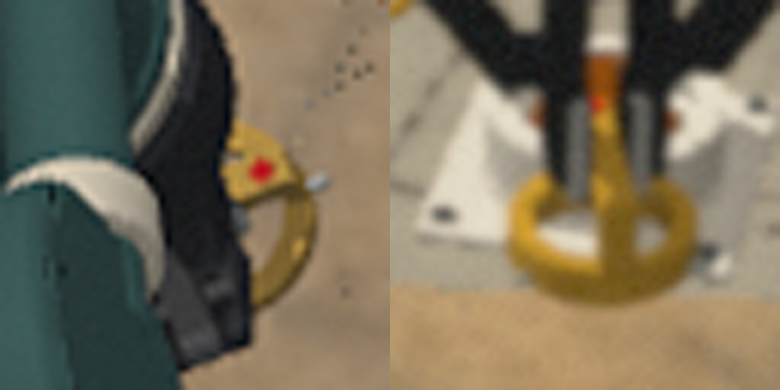

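```bash
python3 -m jog '{"hand":[0.05,0.05,0.05,0.05,0.05,0.05,0.05,0.05,0.05,0.05],"delta_pos":[[-0.0037,0,-0.015],[-0.0016,0,-0.0195],[0.0006,0,-0.0195],[0.0028,0,-0.0195],[0.005,0,-0.019],[0.007,0,-0.0185],[0.009,0,-0.0176],[0.01,0,-0.015],[0,0,0],[0,0,0]],"dr":[[0,0.09,-0.005],[0,0.111,0],[0,0.111,0],[0,0.111,0],[0,0.111,0],[0,0.111,0],[0,0.111,0],[0,0.1,0],[0,0,0],[0,0,0]]}' 60
python3 st.py 0.5556 0.0130 0.115 -30.4
```

```text
time: 20.8
tool_pos: [0.5536, 0.0159, 0.1267]
eef_rot: [[0.866, -0.002, 0.499], [-0.499, 0.001, 0.866], [-0.002, -1.0, -0.001]]
wrist_force: [1.2, 0.2, -0.8]
gripper_width: 0.0103
t 20.8 p [0.5536 0.0159 0.1267] F [ 1.201   0.19   -0.7883] M [-0.0089 -0.0129 -0.0431] w 0.010335546194962596
x [ 0.8665 -0.4992 -0.0024] y [-0.0024  0.0006 -1.    ] yaw -29.94656416777645 j [ -0.9539   8.6936 113.823    0.0399  57.622   28.9712] tips 0.022
delta tool [ 0.0032  0.0117 -0.0015]
dr [ 0.0007  0.0079 -0.0024]
```

Now lower to just above the knob and check the alignment in the views.

```bash
python3 -m jog '{"hand":[0.05,0.05,0.05,0.05,0.05,0.05,0.05,0.05,0.05,0.05],"delta_pos":[[0.0015,0.004,-0.0008],[0.0012,0.008,-0.0005],[0,0.01,0],[0,0.006,0],[0,0.002,0],[0,0,0],[0,0,0],[0,0,0],[0,0,0],[0,0,0]],"dr":[[0,0.008,-0.0024],[0,0,0],[0,0,0],[0,0,0],[0,0,0],[0,0,0],[0,0,0],[0,0,0],[0,0,0],[0,0,0]]}' 60
python3 st.py 0.5556 0.0130 0.1 -30.4
python3 - <<'E'
from h import *
t,_=grab('top','top9'); s,_=grab('side','side9')
p=proj('top',[[.5556,.013,.06]])[0].astype(int); q=proj('side',[[.5556,.013,.05]])[0].astype(int)
f=lambda im,p:cv2.resize(im[p[1]-32:p[1]+32,p[0]-32:p[0]+32],(390,390),interpolation=cv2.INTER_CUBIC)
cv2.imwrite('pics/c10.png',np.hstack([f(t,p),f(s,q)])[:,:,::-1]); print(p,q)
E
```

```text
time: 22.05
tool_pos: [0.5551, 0.0151, 0.0945]
eef_rot: [[0.864, -0.0, 0.503], [-0.503, -0.0, 0.864], [-0.0, -1.0, -0.0]]
wrist_force: [0.0, -0.1, -1.5]
gripper_width: 0.0101
t 22.05 p [0.5551 0.0151 0.0945] F [ 0.0216 -0.1197 -1.4512] M [ 0.0253 -0.0307 -0.0369] w 0.01005492595602961
x [ 0.8644 -0.5028 -0.0003] y [-0.0004 -0.0002 -1.    ] yaw -30.18697477609081 j [ -1.0006  11.0183 115.0151  -0.0154  53.9908  29.1954] tips 0.022
delta tool [ 0.0015 -0.0055 -0.0016]
dr [ 0.0004  0.0037 -0.0003]
[299 236] [319 243]
```

View pics/c10.png

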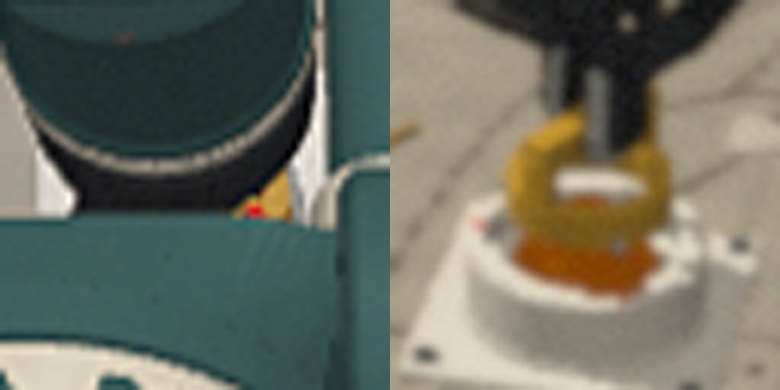

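Run:
```python
from edge import *
s,_=load('side9'); t,_=load('top9')
f=lambda im,u,v,r=14:cv2.resize(im[v-r:v+r,u-r:u+r],(390,390),interpolation=cv2.INTER_CUBIC)
cv2.imwrite('pics/c11.png',np.hstack([f(s,319,246,18),f(t,309,239,14)])[:,:,::-1])
from m0 import dots
d=dots(t,309,239,8,lambda q:((q[...,0]-q[...,1])>90)&(q[...,1]<90)); print('dot',d,onplane('top',d[:,:2],.0945-.0459+.039))
for a in(119.6,117,122): print(a,proj('side',[[.5556+.034*np.cos(np.radians(a)),.0145+.034*np.sin(np.radians(a)),.0516]]))
# ring silhouette left/right in side
for v in range(234,248,2):
    L=hw(*prof(s,v,302,311,'rb')); R=hw(*prof(s,v,328,337,'rb')); print(v,np.round(L,1),np.round(R,1),(L[0]+R[0])/2)
print(proj('side',[[.5564,.0145,.0616],[.5564,.0145,.0486]]))
```

```text
dot [[308.2686 238.2997   5.    ]] [[ 0.5452 -0.0044  0.0876]]
119.6 [[324.4918 251.3444]]
117 [[323.7848 251.4501]]
122 [[325.1345 251.2308]]
234 [308.4  30.1 138.3] [330.6  77.1  31.6] 319.500000000001
236 [306.3  31.4 110.3] [331.1 113.2  32.1] 318.70000000000084
238 [305.4  32.4 107. ] [332.5 100.1  31.7] 318.9500000000009
240 [305.   29.9 102.1] [332.7  85.6  30.6] 318.8500000000009
242 [305.4  34.  102.8] [332.9  66.7  30.6] 319.15000000000094
244 [305.7  31.6 105.8] [331.5  95.1  32. ] 318.6000000000008
246 [306.4  35.1  97.2] [331.5  81.8  27.9] 318.9500000000009
[[319.1714 238.7703]
 [319.0296 243.8941]]
```

View pics/c11.png

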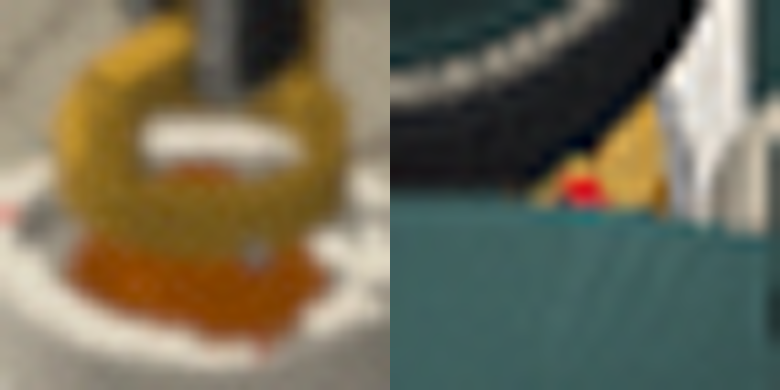

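```bash
python3 -m jog '{"hand":[0.05,0.05,0.05,0.05,0.05,0.05,0.05,0.05,0.05,0.05],"delta_pos":[[0.0005,0.002,-0.001],[0.0003,0.003,-0.0006],[0,0.003,0],[0,0.003,0],[0,0.003,0],[0,0.002,0],[0,0.001,0],[0,0,0],[0,0,0],[0,0,0]],"dr":[[0,0.003,0],[0,0,0],[0,0,0],[0,0,0],[0,0,0],[0,0,0],[0,0,0],[0,0,0],[0,0,0],[0,0,0]]}' 60
python3 st.py 0.5550 0.0132 0.074 -30.4
python3 - <<'E'
from h import *
s,_=grab('side','side10')
q=(319,246)
f=lambda im,p:cv2.resize(im[p[1]-25:p[1]+25,p[0]-25:p[0]+25],(500,500),interpolation=cv2.INTER_CUBIC)
cv2.imwrite('pics/c12.png',f(s,q)[:,:,::-1])
E
```

```text
time: 23.4
tool_pos: [0.5548, 0.0132, 0.076]
eef_rot: [[0.863, -0.001, 0.506], [-0.506, -0.0, 0.863], [-0.001, -1.0, -0.001]]
wrist_force: [-0.2, 0.3, -1.0]
gripper_width: 0.0103
t 23.4 p [0.5548 0.0132 0.076 ] F [-0.2151  0.3058 -0.9518] M [-0.022  -0.0056  0.0004] w 0.010284576611934663
x [ 0.8628 -0.5056 -0.0007] y [-0.0009 -0.0002 -1.    ] yaw -30.36871125765791 j [ -1.1961  12.3833 115.6818  -0.0161  51.985   29.1825] tips 0.022
delta tool [0.0002 0.002  0.    ]
dr [ 0.0006  0.0005 -0.0007]
```

View pics/c12.png

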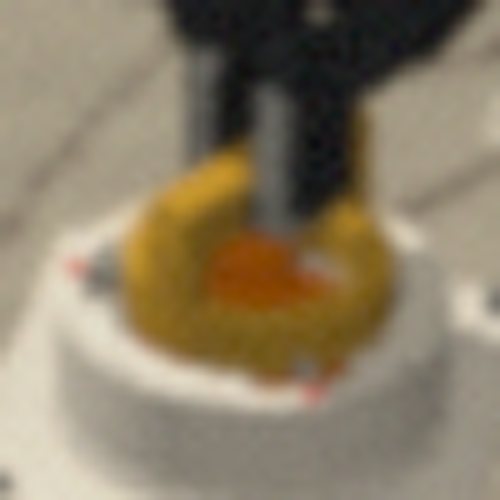

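Run:
```python
from edge import *
s,_=load('side10')
for v in range(240,257,1):
    L=hw(*prof(s,v,302,310,'rb')); R=hw(*prof(s,v,329,337,'rb')); print(v,np.round(L,1),np.round(R,1),(L[0]+R[0])/2)
print(proj('side',[[.5564,.0133,.0431],[.5564,.0133,.0301]]))
```

```text
240 [308.4  32.   91.2] [330.8  62.2  29. ] 319.60000000000093
241 [308.1  33.  112.1] [330.7  83.   30. ] 319.4000000000009
242 [307.2  33.4 113.8] [330.7 105.2  30.6] 318.9500000000008
243 [306.7  34.1 118.8] [330.9 123.   31.4] 318.80000000000075
244 [306.1  31.7 122.6] [331.5 107.   32.4] 318.80000000000075
245 [305.6  29.4 117.1] [332.2  98.2  31. ] 318.9000000000008
246 [305.6  34.8 109.4] [332.6  97.2  26.1] 319.1000000000008
247 [305.7  44.6 106.4] [332.8  94.1  22.6] 319.25000000000085
248 [305.7  36.  106.9] [332.7  93.4  21.4] 319.20000000000084
249 [305.7  23.9 105.9] [332.5  93.4  22. ] 319.1000000000008
250 [305.7  24.2 100.6] [332.3  99.7  23.6] 319.0000000000008
251 [306.1  28.  103.3] [332.1  92.8  22.4] 319.1000000000008
252 [306.4  26.7 105.2] [332.1  80.8  21. ] 319.25000000000085
253 [306.7  25.9 106.8] [331.7  80.5  21.6] 319.20000000000084
254 [307.3  28.6  97.4] [331.2  75.2  19.3] 319.25000000000085
255 [307.7  27.   74.4] [330.9  60.1  19.9] 319.30000000000086
256 [307.9  27.1  50.4] [330.6  42.8  17.3] 319.25000000000085
[[319.0824 245.7438]
 [318.9424 250.7848]]
```

```bash
python3 -m jog '{"hand":[0.05,0.05,0.05,0.05,0.05,0.05,0.05,0.05,0.05,0.05],"delta_pos":[[0,0.001,0],[0,0.0015,0],[0,0.0015,0],[0,0.001,0],[0,0.0005,0],[0,0,0],[0,0,0],[0,0,0],[0,0,0],[0,0,0]],"dr":[[0,0,0],[0,0,0],[0,0,0],[0,0,0],[0,0,0],[0,0,0],[0,0,0],[0,0,0],[0,0,0],[0,0,0]]}' 60
python3 st.py 0.5550 0.0132 0.068 -30.4
```

```text
time: 24.7
tool_pos: [0.555, 0.0132, 0.0703]
eef_rot: [[0.863, -0.001, 0.506], [-0.506, -0.0, 0.863], [-0.0, -1.0, -0.0]]
wrist_force: [-0.4, 0.0, -0.9]
gripper_width: 0.0105
t 24.7 p [0.555  0.0132 0.0703] F [-0.4395  0.0093 -0.8847] M [-0.0212  0.0119  0.0303] w 0.010467843137881848
x [ 0.8628 -0.5056 -0.0004] y [-0.0006 -0.0002 -1.    ] yaw -30.370674146078297 j [ -1.1986  12.8285 115.8635  -0.0144  51.3403  29.181 ] tips 0.022
delta tool [0.0001 0.0023 0.    ]
dr [ 0.0004  0.0005 -0.0004]
```

```bash
python3 -m jog '{"hand":[0.05,0.05,0.05,0.05,0.05,0.05,0.05,0.05,0.05,0.05],"delta_pos":[[0,0.0003,0],[0,0.0003,0],[0,0.0003,0],[0,0.0002,0],[0,0,0],[0,0,0],[0,0,0],[0,0,0],[0,0,0],[0,0,0]],"dr":[[0,0,0],[0,0,0],[0,0,0],[0,0,0],[0,0,0],[0,0,0],[0,0,0],[0,0,0],[0,0,0],[0,0,0]]}' 60
python3 st.py 0.5550 0.0132 0.068 -30.4
```

```text
time: 25.95
tool_pos: [0.5549, 0.0132, 0.0691]
eef_rot: [[0.863, -0.001, 0.506], [-0.506, -0.0, 0.863], [-0.0, -1.0, -0.0]]
wrist_force: [0.0, -0.7, -1.1]
gripper_width: 0.0106
t 25.95 p [0.5549 0.0132 0.0691] F [ 0.0213 -0.6548 -1.0528] M [0.0683 0.0244 0.022 ] w 0.010575081025390714
x [ 0.8628 -0.5056 -0.0004] y [-0.0006 -0.0002 -1.    ] yaw -30.369461155664926 j [ -1.1986  12.9209 115.9008  -0.0149  51.2109  29.1802] tips 0.022
delta tool [0.0001 0.0011 0.    ]
dr [ 0.0005  0.0005 -0.0004]
```

```bash
python3 -m jog '{"hand":[0.05,0.05,0.05,0.05,0.05,0.05,0.05,0.05,0.05,0.05],"delta_pos":[[0,0.0003,0],[0,0.0003,0],[0,0.0002,0],[0,0,0],[0,0,0],[0,0,0],[0,0,0],[0,0,0],[0,0,0],[0,0,0]],"dr":[[0,0,0],[0,0,0],[0,0,0],[0,0,0],[0,0,0],[0,0,0],[0,0,0],[0,0,0],[0,0,0],[0,0,0]]}' 60
python3 st.py 0.5550 0.0132 0.068 -30.4
```

```text
time: 27.2
tool_pos: [0.555, 0.0133, 0.0685]
eef_rot: [[0.863, -0.0, 0.506], [-0.506, -0.0, 0.863], [-0.0, -1.0, -0.0]]
wrist_force: [-0.2, 0.1, -0.3]
gripper_width: 0.0102
t 27.2 p [0.555  0.0133 0.0685] F [-0.1682  0.1244 -0.3003] M [0.036  0.0196 0.0192] w 0.010214797428133153
x [ 0.8628 -0.5056 -0.0003] y [-0.0005 -0.0002 -1.    ] yaw -30.36802207307853 j [ -1.1954  12.9711 115.9147  -0.013   51.1413  29.1808] tips 0.022
delta tool [ 0.      0.0005 -0.0001]
dr [ 0.0004  0.0006 -0.0003]
```

```bash
python3 -m jog '{"hand":[0.05,0.05,0.05,0.05,0.05,0.05,0.05,0.05,0.05,0.05],"delta_pos":[[0,0.0003,0],[0,0.0002,0],[0,0,0],[0,0,0],[0,0,0],[0,0,0],[0,0,0],[0,0,0],[0,0,0],[0,0,0]],"dr":[[0,0,0],[0,0,0],[0,0,0],[0,0,0],[0,0,0],[0,0,0],[0,0,0],[0,0,0],[0,0,0],[0,0,0]]}' 60
python3 st.py 0.5550 0.0132 0.068 -30.4
```

```text
time: 28.45
tool_pos: [0.5551, 0.0133, 0.0683]
eef_rot: [[0.863, -0.0, 0.506], [-0.506, -0.0, 0.863], [-0.0, -1.0, -0.0]]
wrist_force: [-0.9, -0.3, 0.9]
gripper_width: 0.0103
t 28.45 p [0.5551 0.0133 0.0683] F [-0.9363 -0.3027  0.9299] M [-0.0468  0.1367  0.0324] w 0.010297441212846812
x [ 0.8628 -0.5055 -0.0002] y [-0.0004 -0.0002 -1.    ] yaw -30.36762398732551 j [ -1.1961  12.9905 115.9149  -0.014   51.1146  29.1803] tips 0.022
delta tool [-0.0001  0.0003 -0.0001]
dr [ 0.0003  0.0006 -0.0002]
```

```bash
python3 -m jog '{"hand":[0.17,0.17,0.17,0.17,0.17,0.17,0.17,0.17,0.17,0.17],"delta_pos":[[0,0,0],[0,0,0],[0,0,0],[0,0,0],[0,0,0],[0,-0.0005,0],[0,-0.0005,0],[0,0,0],[0,0,0],[0,0,0]],"dr":[[0,0,0],[0,0,0],[0,0,0],[0,0,0],[0,0,0],[0,0,0],[0,0,0],[0,0,0],[0,0,0],[0,0,0]]}' 60
python3 st.py 0.5550 0.0132 0.069 -30.4
python3 - <<'E'
from h import *
s,_=grab('side','side11')
q=(319,240)
f=lambda im,p:cv2.resize(im[p[1]-25:p[1]+25,p[0]-25:p[0]+25],(500,500),interpolation=cv2.INTER_CUBIC)
cv2.imwrite('pics/c13.png',f(s,q)[:,:,::-1])
E
```

```text
time: 29.7
tool_pos: [0.5556, 0.0132, 0.0695]
eef_rot: [[0.863, 0.001, 0.506], [-0.506, -0.0, 0.863], [0.001, -1.0, 0.0]]
wrist_force: [0.2, 0.7, -0.3]
gripper_width: 0.0143
t 29.7 p [0.5556 0.0132 0.0695] F [ 0.1615  0.6806 -0.349 ] M [ 0.0358  0.0208 -0.0009] w 0.014294973907071922
x [ 0.8628 -0.5055  0.0008] y [ 0.0008 -0.0002 -1.    ] yaw -30.367621218169194 j [ -1.1969  12.9141 115.8609  -0.0161  51.1799  29.1808] tips 0.022
delta tool [-0.0005  0.0005 -0.0003]
dr [-0.0002  0.0006  0.0008]
```

View pics/c13.png

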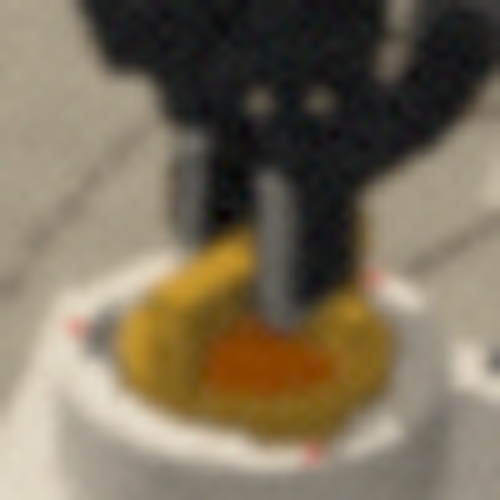

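```bash
python3 -m jog '{"hand":[0.17,0.17,0.17,0.17,0.17,0.17,0.17,0.17,0.17,0.17],"delta_pos":[[-0.0005,0,-0.0003],[0,0,0],[0,0,0],[0,0,0],[0,0,0],[0,0,0],[0,0,0],[0,0,0],[0,0,0],[0,0,0]],"dr":[[0,0.04,0],[0,0.06,0],[0,0.07,0],[0,0.07,0],[0,0.07,0],[0,0.06,0],[0,0.05,0],[0,0.02,0],[0,0,0],[0,0,0]]}' 80
python3 st.py 0.5550 0.0132 0.069 -60
```

```text
time: 31.0
tool_pos: [0.5551, 0.0132, 0.0694]
eef_rot: [[0.554, 0.001, 0.832], [-0.832, -0.0, 0.554], [0.001, -1.0, 0.001]]
wrist_force: [-0.1, -0.3, 0.3]
gripper_width: 0.0144
t 31.0 p [0.5551 0.0132 0.0694] F [-0.1382 -0.3048  0.2997] M [-0.0064 -0.0671  0.0323] w 0.01436128093702438
x [ 0.5544 -0.8323  0.0007] y [ 0.0009 -0.0003 -1.    ] yaw -56.33182934415123 j [ -1.1976  12.8599 115.933   -0.0219  51.157   55.148 ] tips 0.022
delta tool [-0.      0.0004 -0.0001]
dr [-0.0006  0.064   0.0007]
```

```bash
python3 -m jog '{"hand":[0.17,0.17,0.17,0.17,0.17,0.17,0.17,0.17,0.17,0.17],"delta_pos":[[0,0,0],[0,0,0],[0,0,0],[0,0,0],[0,0,0],[0,0,0],[0,0,0],[0,0,0],[0,0,0],[0,0,0]],"dr":[[0,0.03,0],[0,0.035,0],[0,0.035,0],[0,0.035,0],[0,0.03,0],[0,0.02,0],[0,0,0],[0,0,0],[0,0,0],[0,0,0]]}' 80
python3 st.py 0.5550 0.0132 0.069 -60
```

```text
time: 32.25
tool_pos: [0.555, 0.0132, 0.0694]
eef_rot: [[0.38, 0.001, 0.925], [-0.925, -0.0, 0.38], [0.001, -1.0, 0.001]]
wrist_force: [-0.7, 0.0, 0.1]
gripper_width: 0.0147
t 32.25 p [0.555  0.0132 0.0694] F [-0.6868  0.0386  0.1376] M [-0.0074 -0.0156  0.0194] w 0.014680415801980368
x [ 0.3802 -0.9249  0.0006] y [ 0.0008 -0.0003 -1.    ] yaw -67.65388067601586 j [ -1.1982  12.8627 115.9338  -0.023   51.1591  66.4701] tips 0.022
delta tool [-0.      0.0004 -0.    ]
dr [-0.0005 -0.1336  0.0006]
```

```bash
python3 -m jog '{"hand":[0.17,0.17,0.17,0.17,0.17,0.17,0.17,0.17,0.17,0.17],"delta_pos":[[0,0,0],[0,0,0],[0,0,0],[0,0,0],[0,0,0],[0,0,0],[0,0,0],[0,0,0],[0,0,0],[0,0,0]],"dr":[[0,0.03,0],[0,0.035,0],[0,0.035,0],[0,0.03,0],[0,0.02,0],[0,0,0],[0,0,0],[0,0,0],[0,0,0],[0,0,0]]}' 80
python3 st.py 0.5550 0.0132 0.069 -60
python3 - <<'E'
from h import *
s,_=grab('side','side12')
q=(319,240)
f=lambda im,p:cv2.resize(im[p[1]-25:p[1]+25,p[0]-25:p[0]+25],(500,500),interpolation=cv2.INTER_CUBIC)
cv2.imwrite('pics/c14.png',f(s,q)[:,:,::-1])
E
```

```text
time: 33.5
tool_pos: [0.5551, 0.0133, 0.0692]
eef_rot: [[0.228, 0.001, 0.974], [-0.974, -0.0, 0.228], [0.0, -1.0, 0.001]]
wrist_force: [0.7, -0.0, -0.9]
gripper_width: 0.0145
t 33.5 p [0.5551 0.0133 0.0692] F [ 0.7008 -0.0316 -0.8736] M [ 0.0423 -0.1248  0.0389] w 0.014536468411225578
x [ 0.2277 -0.9737  0.0004] y [ 0.0009 -0.0002 -1.    ] yaw -76.8390925536821 j [ -1.1869  12.8787 115.9418  -0.0149  51.126   75.6615] tips 0.022
delta tool [ 0.0001  0.0002 -0.0001]
dr [-0.0008 -0.2939  0.0005]
```

View pics/c14.png

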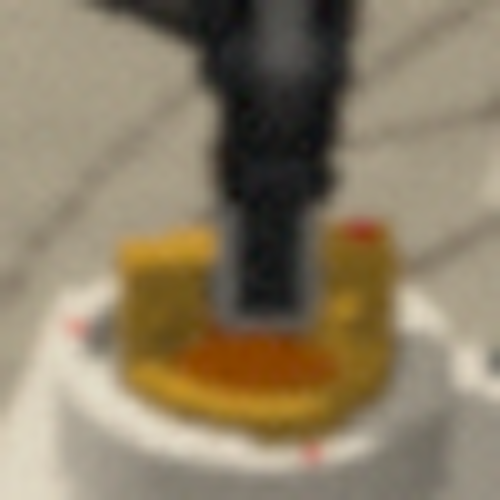

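```bash
python3 -m jog '{"hand":[0.17,0.17,0.17,0.17,0.17,0.17,0.17,0.17,0.17,0.17],"delta_pos":[[0,0,0],[0,0,0],[0,0,0],[0,0,0],[0,0,0],[0,0,0],[0,0,0],[0,0,0],[0,0,0],[0,0,0]],"dr":[[0,0.025,0],[0,0.03,0],[0,0.03,0],[0,0.02,0],[0,0,0],[0,0,0],[0,0,0],[0,0,0],[0,0,0],[0,0,0]]}' 80
python3 st.py 0.5550 0.0132 0.069 -60
```

```text
time: 34.8
tool_pos: [0.5549, 0.0134, 0.0689]
eef_rot: [[0.118, 0.001, 0.993], [-0.993, -0.0, 0.118], [0.0, -1.0, 0.001]]
wrist_force: [-0.4, 1.3, -1.0]
gripper_width: 0.0144
t 34.8 p [0.5549 0.0134 0.0689] F [-0.3607  1.3485 -1.    ] M [ 0.1039 -0.1256  0.185 ] w 0.014443318919010253
x [ 0.1176 -0.9931  0.0004] y [ 0.0007 -0.0003 -1.    ] yaw -83.2475257041409 j [ -1.1789  12.8959 115.9581  -0.0199  51.104   82.0811] tips 0.022
delta tool [ 0.0002 -0.0001  0.    ]
dr [-0.0006 -0.4057  0.0005]
```

```bash
python3 -m jog '{"hand":[0.17,0.17,0.17,0.17,0.17,0.17,0.17,0.17,0.17,0.17],"delta_pos":[[0,0,0],[0,0,0],[0,0,0],[0,0,0],[0,0,0],[0,0,0],[0,0,0],[0,0,0],[0,0,0],[0,0,0]],"dr":[[0,0.02,0],[0,0.025,0],[0,0,0],[0,0,0],[0,0,0],[0,0,0],[0,0,0],[0,0,0],[0,0,0],[0,0,0]]}' 80
python3 st.py 0.5550 0.0132 0.069 -60
python3 -c "
from rig import read_state
print([round(read_state()['ft_torque'][2],3) for _ in range(3)])"
```

```text
time: 36.05
tool_pos: [0.555, 0.0134, 0.0688]
eef_rot: [[0.07, 0.001, 0.998], [-0.998, -0.0, 0.07], [0.0, -1.0, 0.001]]
wrist_force: [1.0, 0.3, -2.7]
gripper_width: 0.0145
t 36.05 p [0.555  0.0134 0.0688] F [ 0.9543  0.3012 -2.702 ] M [ 0.0661 -0.1306  0.2002] w 0.014457915114168022
x [ 0.0699 -0.9976  0.0004] y [ 0.0008 -0.0003 -1.    ] yaw -85.9927139355222 j [ -1.1759  12.9052 115.9624  -0.0245  51.0867  84.8322] tips 0.022
delta tool [ 0.0002 -0.0002  0.    ]
dr [-0.0007 -0.4537  0.0006]
[np.float64(0.2), np.float64(0.2), np.float64(0.2)]
```

```bash
python3 -m jog '{"hand":[0.17,0.17,0.17,0.17,0.17,0.17,0.17,0.17,0.17,0.17],"delta_pos":[[0,0.0002,0],[0,0.0001,0],[0,0,0],[0,0,0],[0,0,0],[0,0,0],[0,0,0],[0,0,0],[0,0,0],[0,0,0]],"dr":[[0,0.02,0],[0,0.02,0],[0,0,0],[0,0,0],[0,0,0],[0,0,0],[0,0,0],[0,0,0],[0,0,0],[0,0,0]]}' 80
python3 st.py 0.5550 0.0132 0.069 -60
```

```text
time: 37.3
tool_pos: [0.5551, 0.0135, 0.0686]
eef_rot: [[0.027, 0.001, 1.0], [-1.0, -0.0, 0.027], [0.0, -1.0, 0.001]]
wrist_force: [1.3, 0.3, -0.8]
gripper_width: 0.0144
t 37.3 p [0.5551 0.0135 0.0686] F [ 1.2568  0.3494 -0.8222] M [ 0.0561 -0.0421  0.2775] w 0.014361323989502437
x [ 0.0275 -0.9996  0.0004] y [ 0.001  -0.0004 -1.    ] yaw -88.42597919284614 j [ -1.1698  12.9235 115.9626  -0.0251  51.0585  87.2719] tips 0.022
delta tool [ 0.0003 -0.0004 -0.0001]
dr [-0.0008 -0.4961  0.0006]
```

```bash
python3 -m jog '{"hand":[0.17,0.17,0.17,0.17,0.17,0.17,0.17,0.17,0.17,0.17],"delta_pos":[[0,0.0001,0],[0,0.0001,0],[0,0,0],[0,0,0],[0,0,0],[0,0,0],[0,0,0],[0,0,0],[0,0,0],[0,0,0]],"dr":[[0,0.02,0],[0,0.018,0],[0,0,0],[0,0,0],[0,0,0],[0,0,0],[0,0,0],[0,0,0],[0,0,0],[0,0,0]]}' 80
python3 st.py 0.5550 0.0132 0.069 -60
```

```text
time: 38.55
tool_pos: [0.5551, 0.0135, 0.0684]
eef_rot: [[-0.013, 0.001, 1.0], [-1.0, -0.0, -0.013], [0.0, -1.0, 0.001]]
wrist_force: [1.0, 0.4, -1.2]
gripper_width: 0.0145
t 38.55 p [0.5551 0.0135 0.0684] F [ 0.9988  0.3641 -1.2335] M [ 0.1286 -0.1062  0.3286] w 0.014487071387111465
x [-0.013  -0.9999  0.0004] y [ 0.001  -0.0004 -1.    ] yaw -90.74244618477955 j [ -1.1655  12.9377 115.9683  -0.0262  51.0366  89.5934] tips 0.022
delta tool [ 0.0003 -0.0006 -0.0001]
dr [-0.0009 -0.5366  0.0006]
```

```bash
python3 -m jog '{"hand":[0.17,0.17,0.17,0.17,0.17,0.17,0.17,0.17,0.17,0.17],"delta_pos":[[0,0.0001,0],[0,0,0],[0,0,0],[0,0,0],[0,0,0],[0,0,0],[0,0,0],[0,0,0],[0,0,0],[0,0,0]],"dr":[[0,0.024,0],[0,0,0],[0,0,0],[0,0,0],[0,0,0],[0,0,0],[0,0,0],[0,0,0],[0,0,0],[0,0,0]]}' 80
python3 st.py 0.5550 0.0132 0.069 -60
python3 -m jog '{"hand":[0.17,0.17,0.17,0.17,0.17,0.17,0.17,0.17,0.17,0.17],"delta_pos":[[0,0,0],[0,0,0],[0,0,0],[0,0,0],[0,0,0],[0,0,0],[0,0,0],[0,0,0],[0,0,0],[0,0,0]],"dr":[[0,0,0],[0,0,0],[0,0,0],[0,0,0],[0,0,0],[0,0,0],[0,0,0],[0,0,0],[0,0,0],[0,0,0]]}' 80
python3 st.py 0.5550 0.0132 0.069 -60
```

```text
time: 39.8
tool_pos: [0.555, 0.0135, 0.0683]
eef_rot: [[-0.039, 0.001, 0.999], [-0.999, -0.0, -0.039], [0.0, -1.0, 0.001]]
wrist_force: [0.4, 1.7, -1.4]
gripper_width: 0.0148
t 39.8 p [0.555  0.0135 0.0683] F [ 0.4358  1.7283 -1.3659] M [ 0.0783 -0.1447  0.3225] w 0.014779501528282129
x [-0.0387 -0.9993  0.0003] y [ 0.0009 -0.0004 -1.    ] yaw -92.21767701982535 j [ -1.165   12.9451 115.9718  -0.027   51.0306  91.0696] tips 0.022
delta tool [ 0.0003 -0.0007 -0.    ]
dr [-0.0008 -0.5623  0.0006]
time: 41.05
tool_pos: [0.5551, 0.0135, 0.0683]
eef_rot: [[-0.039, 0.001, 0.999], [-0.999, -0.0, -0.039], [0.0, -1.0, 0.001]]
wrist_force: [1.5, 0.6, -1.1]
gripper_width: 0.0144
t 41.05 p [0.5551 0.0135 0.0683] F [ 1.4599  0.5829 -1.0833] M [ 0.1398 -0.1488  0.3303] w 0.014424642876051117
x [-0.0387 -0.9993  0.0004] y [ 0.001  -0.0004 -1.    ] yaw -92.21723007735709 j [ -1.1648  12.9461 115.9708  -0.028   51.0274  91.07  ] tips 0.022
delta tool [ 0.0003 -0.0007 -0.0001]
dr [-0.0009 -0.5623  0.0006]
```

```bash
python3 -m jog '{"hand":[0.17,0.17,0.17,0.17,0.17,0.17,0.17,0.17,0.17,0.17],"delta_pos":[[0,0,0],[0,0,0],[0,0,0],[0,0,0],[0,0,0],[0,0,0],[0,0,0],[0,0,0],[0,0,0],[0,0,0]],"dr":[[0,0.02,0],[0,0,0],[0,0,0],[0,0,0],[0,0,0],[0,0,0],[0,0,0],[0,0,0],[0,0,0],[0,0,0]]}' 80
python3 st.py 0.5550 0.0132 0.069 -60
```

```text
time: 42.3
tool_pos: [0.5551, 0.0135, 0.0683]
eef_rot: [[-0.06, 0.001, 0.998], [-0.998, -0.0, -0.06], [0.0, -1.0, 0.001]]
wrist_force: [1.4, -0.2, -1.0]
gripper_width: 0.015
t 42.3 p [0.5551 0.0135 0.0683] F [ 1.4129 -0.1883 -0.9628] M [ 0.1865 -0.1174  0.3595] w 0.01499503076782571
x [-0.06   -0.9982  0.0004] y [ 0.0009 -0.0004 -1.    ] yaw -93.4376705156366 j [ -1.1656  12.948  115.9732  -0.0301  51.0243  92.291 ] tips 0.022
delta tool [ 0.0003 -0.0007 -0.    ]
dr [-0.0008 -0.5836  0.0006]
```

```bash
python3 -m jog '{"hand":[0.17,0.17,0.3,0.4,0.4,0.4,0.4,0.4,0.4,0.4],"delta_pos":[[0,0,0],[0,0,0],[0,0,0],[0,0,0],[0,0,0],[0,-0.003,0],[0,-0.01,0],[0,-0.03,0],[0,-0.04,0],[0,-0.03,0]],"dr":[[0,-0.02,0],[0,-0.025,0],[0,0,0],[0,0,0],[0,0,0],[0,0,0],[0,0,0],[0,0,0],[0,0,0],[0,0,0]]}' 80
python3 st.py 0.5550 0.0132 0.069 -60
python3 - <<'E'
from h import *
s,_=grab('side','side13'); t,_=grab('top','top13')
q=(319,243)
f=lambda im,p:cv2.resize(im[p[1]-25:p[1]+25,p[0]-25:p[0]+25],(500,500),interpolation=cv2.INTER_CUBIC)
cv2.imwrite('pics/c15.png',f(s,q)[:,:,::-1])
E
```

```text
time: 43.55
tool_pos: [0.5528, 0.0133, 0.1838]
eef_rot: [[-0.014, -0.005, 1.0], [-1.0, -0.0, -0.014], [0.0, -1.0, -0.005]]
wrist_force: [0.2, -0.1, -0.0]
gripper_width: 0.0342
t 43.55 p [0.5528 0.0133 0.1838] F [ 0.2059 -0.1068 -0.0384] M [-0.0095  0.031  -0.0532] w 0.03415154116098827
x [-0.0141 -0.9999  0.0002] y [-0.005  -0.0002 -1.    ] yaw -90.80650777842914 j [ -1.1973   5.2795 111.021   -0.0174  63.9871  89.617 ] tips 0.022
delta tool [0.     0.1148 0.0027]
dr [ 0.005  -0.5377 -0.0011]
```

View pics/c15.png

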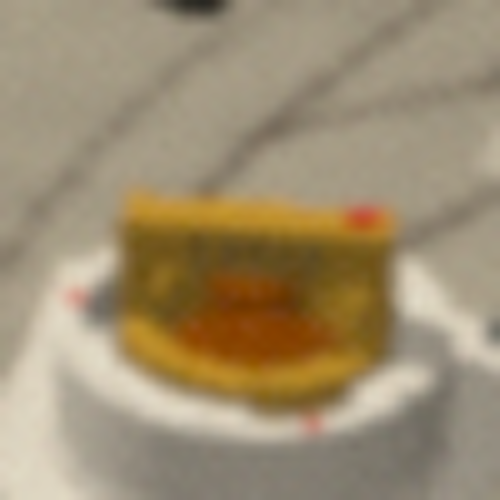

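```bash
python3 -m jog '{"hand":[0.4,0.4,0.4,0.4,0.4,0.4,0.4,0.4,0.4,0.4],"delta_pos":[[0.01,-0.01,0],[0.025,0,0],[0.03,0,0],[0.03,0,0],[0.03,0,0],[0.03,0,0],[0.02,0,0],[0.01,0,0],[0,0,0],[0,0,0]],"dr":[[0,0,0],[0,0,0],[0,0,0],[0,0,0],[0,0,0],[0,0,0],[0,0,0],[0,0,0],[0,0,0],[0,0,0]]}' 80
python3 - <<'E'
from edge import *
from m0 import dots,red
s,_=grab('side','side14'); t,td=grab('top','top14')
f=lambda im,p,r=25:cv2.resize(im[p[1]-r:p[1]+r,p[0]-r:p[0]+r],(390,390),interpolation=cv2.INTER_CUBIC)
cv2.imwrite('pics/c16.png',np.hstack([f(t,(301,240)),f(s,(319,243))])[:,:,::-1])
u,v,r=300,238,24; yy,xx=np.mgrid[v-r:v+r,u-r:u+r]; P=atdepth('top',np.c_[xx.ravel(),yy.ravel()],td[v-r:v+r,u-r:u+r].ravel())
q=P[(P[:,2]>.055)&(P[:,2]<.07)].astype(np.float32); print(len(q),q.mean(0),cv2.minAreaRect(q[:,:2].copy()*1000), np.median(q[:,2]))
A=np.c_[q[:,:2]-q[:,:2].mean(0),np.ones(len(q))]; print(np.linalg.lstsq(A,q[:,2],rcond=None)[0])
cv2.imwrite('pics/top14.png',t[:,:,::-1])
E
```

```text
time: 44.9
tool_pos: [0.5485, -0.1793, 0.1927]
eef_rot: [[-0.013, -0.008, 1.0], [-1.0, 0.002, -0.013], [-0.002, -1.0, -0.008]]
wrist_force: [0.1, -0.9, -0.0]
gripper_width: 0.0339
204 [0.5536 0.0121 0.0601] ((554.0684204101562, 12.290868759155273), (59.159278869628906, 12.202571868896484), 6.2743449211120605) 0.060057804
[ 0.0089 -0.0074  0.0601]
```

View pics/c16.png

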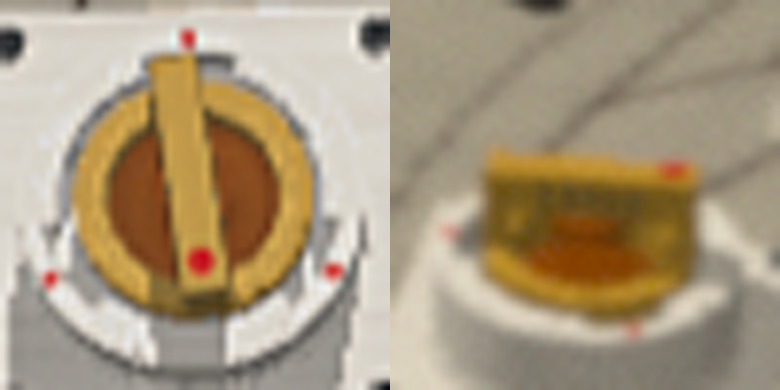

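View pics/top14.png

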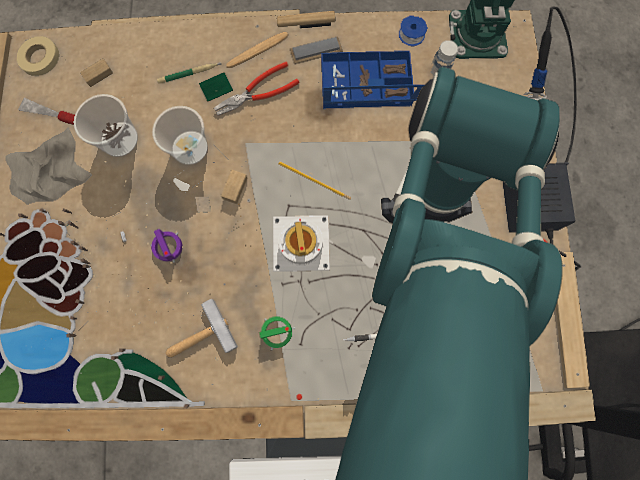

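```bash
python3 -c "
from rig import job_done
print(job_done())"; python3 st.py
```

```text
the job is handed in; nothing more can be done
None
the job is handed in; nothing more can be done
```

I set the amber glass on the cushion, lowered the brass ring in over it with the pins through the gaps, and keyed it clockwise with a loose grip. I then let go, moved the arm clear and handed the job in at about 45 s. The hand-in gave no verdict.

**Tightness:** the turning moment at the last step was 0.36 N m, inside the snug band of 0.33 to 0.40. The moment rose at only about 0.017 to 0.03 N m a degree of tool turn, below the stated 0.03. I put that down to key slack and finger give, but did not check it.

**Last pictures:**
- The ring has turned about 53° from the gap.
- It is level to within 0.01 rad and about 1.4 mm from the cell's axis. Its underside is about 21 mm above the bench.
- The glass is flat inside the ring.
- The block is where it was. The reel was hidden by the arm in the last top view, so I did not check it; no move brought the fingers down near it.

**Not confirmed:** the force on the glass could not be measured directly; I judge it from the moment alone, at about 9 N. One rough check disagrees. The ring rested at about 22.4 mm, and the ramp would put it at about 20.6 mm, which implies more cushion squeeze than 9 N. Those heights are only good to about 1 mm, so I went by the moment.

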